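Change the dishes on the microscope's sliding carrier and set up its light

ROBOT

A 6-joint arm with a two-finger parallel gripper is mounted at the origin on the work surface. World frame = base frame: x ahead of the robot, y to its left, z up, the work surface at z = 0. Lengths are in m, angles in rad, forces in N, time in s.
With the tool pointing down it reaches from about 0.375 to 0.825 m from the base axis. Payload 5.5 kg.
Tool frame: the origin (TCP) lies at the very end of the fingers, on their centre line; the grasp point (between the pads) lies 19 mm behind it; z points along the fingers, y is the line along which they close (so a half turn about z gives the same grasp; the last joint's range is limited). The gripper opens to 85 mm and grips with 20 to 120 N. Pads are 22 mm wide; open, the fingers measure 114 mm over their backs; the gripper's body (76 mm by 85 mm) begins 54 mm behind the grasp point. The pads swing forward as they close: fully open they stand 13 mm farther back than shut.
Start: joints at [-1.339, 0.314, -0.047, 1.21, 0, 1.571], TCP at [0.138, -0.584, 0.231] pointing down, gripper open.
Joint ranges: [-2.67, 2.67], [-0.69, 1.73], [-1.03, 1.25], [-2.08, 2.16], [-1.42, 1.45], [-3.14, 3.14]. Speed limits (rad/s): [2.39, 2.39, 3.01, 3.14, 3.14, 3.14].

INTERFACE

Orientations are given as a unit quaternion [x, y, z, w].
In Python, from bench import state, capture, close_job gives the robot as it stands.
- The arm moves only by the tool jog_arm, never from a script. Its argument "plan" is one flat list of numbers, 5 for each row, row after row: the closure, from -1 (fully open) to 1 (shut), then the shift along the tool's x, y, z scaled (see below), then the turn about the tool's z scaled (see below). In form: [grip, dx, dy, dz, roll, grip, dx, dy, dz, roll, ...]. A call has 1 to 12 rows; each row is the pose to reach, as a shift and turn from the pose commanded when the call began, along the tool's axes at that moment, turning the shorter way round; what a row does not reach only later rows make up. The controller multiplies each number of a shift by 250 mm and each number of a turn by 180 degrees. A row lasts 1/12 s, in which the tool goes at most 41.7 mm and 7.16 degrees, less where a joint would pass 70% of its speed; a pose out of reach is approached as far as the arm can. A call with a number of a shift or a turn outside -1 to 1 is refused whole. A call with a gripper value outside its range is refused whole. The fingers move at their own pace and stop on an object; the grip force is fixed at half the most. Time passes only in rows, so rows that repeat a pose let the fingers close. It gives the time, the measured TCP pose, the force, the opening and the grip force at its end, in the units of the state.
- state(): the state, without advancing time (a new reading comes with each control period).
- capture(name): name is "side" or "top" or "wrist"; returns a dict with "color" (420x560x3 uint8, red, green, blue), "fovy" (degrees; the focal length in pixels is half the picture's height over the tangent of half this angle, whatever the lens; pixels are square), "cx", "cy" (the principal point, pixels), "rvec" (rotation vector, rad) and "tvec" (3), from world to camera coordinates, as OpenCV has them. Camera axes: x right, y down, z forward; pixel columns grow to the right and rows downward; lengths in m; the calibration is good to about 2 mm. A picture is of the moment at which its call begins. There is no depth.
- close_job(): hands the job in; it is judged then, once.
The state is a dict: "t": time; "joints": joint angles; "joint_velocities": joint speeds; "tau": joint torques, N m; "ee_pos": TCP position; "ee_rot": TCP orientation; "contact_force": force on the tool from outside, world axes, zero at the start; "wrist_torque": the same for the moment, N m; "opening": opening from 0.0 (shut) to 1.0 (fully open); "gripper_force": force on a finger pad.
Only numpy, scipy, OpenCV 4.12 (cv2) and the standard library are available. Lean on these libraries where they do the work, as an engineer would, in place of code of your own. Each camera call takes 0.05 s, during which the arm holds its last target. There are 200 camera calls.

TASK

Change over the dishes at the microscope: with the carrier still drawn out, lay every red-lidded (used) dish from it flat on the bottom of the steel tray and every green-lidded (fresh) dish flat in a well of its own, then slide the carrier in under the microscope head until the yellow spring catch snaps in behind it. Swing and tilt the spot lamp by its orange ball so that it points straight at the centre of the stage's round glass, and switch the lights on at the red toggle. Do not bump the microscope head, and leave the white-lidded dish and all other things where they are.

Things in the scene. Friction and masses are not known exactly. Their poses are not given: they have to be found in the camera images.
- scope: Microscope base, cream, 220 (x) by 480 (y) by 65 mm high (stage top); origin centre of underside; +y runs from loading end to post end. Two aluminium rails along y on the stage (inner faces x = -32.5, +32.5 mm, tops 7.5 mm above the stage) with lips over the carrier's edges: the carrier can only slide along y. A stop at the far end halts it when its origin is at y = +72 mm.
- optics: Microscope head, fixed to the base, same origin and axes. Over the glass centre, heights above the stage: objective 60 mm across from 100 mm up, ring 104 mm across from 142, body 108 (x) by 118 mm (y) from 172 to 277, its side knobs 162 mm over all along x; tubes above lean to the post (at y = +206 mm). Fragile: do not bump.
- field (a point): Centre of the round, bright glass disc (92 mm across) set in the stage, on the stage top, straight below the objective; at x = 0, y = +70 mm of the base. Partly covered by the carrier when that is home.
- carrier: Dark grey sliding carrier, 0.25 kg, origin centre of underside: plate 62 (x) by 200 (y) by 3 mm, one row of four 44 mm square wells at y = -70.5, -23.5, 23.5, 70.5 mm; well floor 3, wall tops 9 mm up. Tongue to -y with black upright grip, 14 (x) by 30 (y) mm at y = -150 mm, 3 to 28 mm up. Starts at y = -190 to -165 mm of the base; home is +64 to +72. Sliding takes 2 to 6 N.
- catch (a joint): Spring catch: yellow slanting leaf beside the track on the base's +x side, 8 mm high, pivot at x = +50, y = -125 mm of the base. 0 when sprung in (free end at x = +23.5, y = -36 mm of the base); about 0.1 rad while the carrier's edge holds it aside (2 to 3 N). Once the back edge of the carrier's plate has passed its end it springs in behind and reads 0 again.
- light_switch (a joint): Toggle switch of the lights, on the stage's near corner at the loading end (pivot at x = -85, y = -195 mm of the base, 4 mm above the stage). 0 is off (leaning 0.45 rad to the base's -x), 0.9 rad is on (leaning to +x); it stays where left. The lever is 34 mm long and ends in a red 13 mm ball. Light to move, about 1 N.
- lamp_stand: Dark foot of the spot lamp, 75 by 85 by 22 mm, fixed to the bench, with an upright 16 mm steel post on which the lamp's arm swings; origin on the post's axis, at bench height. The arm's joint is 180 mm up; the top is 198 mm up.
- lamp_swing (a joint): Swing of the lamp's arm about the post, rad, growing anticlockwise seen from above; 0 when the arm points along the stand's own +x. Stiff (0.12 N m of friction): stays where it is left. Limits -2.2 to 2.2.
- lamp_tilt (a joint): Tilt of the lamp on the end of its arm, about a level axis square to the arm and 100 mm out from the post's axis, 180 mm above the bench. 0 is level, positive is light pointing down, rad. Stiff (0.09 N m of friction): stays where it is left. Limits -0.35 to 1.1.
- lamp_head (a point): Point where the lamp's optical axis crosses its tilt axis. Its own x axis is the beam: the lamp shines along +x (outward along the arm, tipped down by the tilt), y is the tilt axis. The black barrel reaches 48 mm ahead of this point and 26 mm behind, 44 mm across at the front.
- lamp_knob (a point): Centre of the orange ball, 20 mm across, on the end of the lamp's 70 mm aiming handle. In the lamp's own axes it lies 33.6 mm behind (-x) and 61.4 mm above (+z) the lamp_head point, so that it moves with both swing and tilt: straight above the tilt axis at a tilt of 0.5.
- tray: Shallow steel tray for used dishes, 110 mm (x) by 150 mm (y), walls 12 mm high and 2 mm thick, floor 2 mm thick; origin at the centre of its underside. Fixed to the bench.
- fresh1: A round, closed dish, 39 mm across and 16 mm tall, 30 g, hard plastic, green lid: a fresh specimen to be examined. Lies on the blue bench pad at the start. Two to four of the four are there. Origin in its middle, 8 mm above its underside; z is its axis. Either face may be up.
- fresh2: A round, closed dish, 39 mm across and 16 mm tall, 30 g, hard plastic, green lid: a fresh specimen to be examined. Lies on the blue bench pad at the start. Two to four of the four are there. Origin in its middle, 8 mm above its underside; z is its axis. Either face may be up.
- fresh3: A round, closed dish, 39 mm across and 16 mm tall, 30 g, hard plastic, green lid: a fresh specimen to be examined. Lies on the blue bench pad at the start. Two to four of the four are there. Origin in its middle, 8 mm above its underside; z is its axis. Either face may be up.
- fresh4: A round, closed dish, 39 mm across and 16 mm tall, 30 g, hard plastic, green lid: a fresh specimen to be examined. Lies on the blue bench pad at the start. Two to four of the four are there. Origin in its middle, 8 mm above its underside; z is its axis. Either face may be up.
- used1: A round, closed dish, 39 mm across and 16 mm tall, 30 g, hard plastic, red lid: used, left in a well of the carrier. One or two of the three are there. Origin in its middle, 8 mm above its underside; z is its axis. Either face may be up.
- used2: A round, closed dish, 39 mm across and 16 mm tall, 30 g, hard plastic, red lid: used, left in a well of the carrier. One or two of the three are there. Origin in its middle, 8 mm above its underside; z is its axis. Either face may be up.
- used3: A round, closed dish, 39 mm across and 16 mm tall, 30 g, hard plastic, red lid: used, left in a well of the carrier. One or two of the three are there. Origin in its middle, 8 mm above its underside; z is its axis. Either face may be up.
- spare: A round, closed dish, 39 mm across and 16 mm tall, 30 g, hard plastic, white lid: empty spare, lying among the fresh ones; to be left alone. Origin in its middle.
- reagent_jar: Amber jar, 60 mm across, 80 mm tall; leave alone. Origin at its foot.
- beaker: Glass beaker, 68 mm across, 85 mm tall; leave alone. Origin at its foot.
- forceps: Steel forceps, 130 mm long, 7 mm high, lying on the bench; leave alone. Origin under the middle.
- timer: White bench timer, 65 by 75 by 24 mm; leave alone. Origin under the middle.
Things that resemble listed ones, but are neither listed nor needed, are in the scene too. There is more than one size of the lamp_stand; the job needs the larger.

How it is judged:
By the outcome, as a careful person would: the job done as asked, in the order asked, and still so for the second after the job is handed in, with the robot touching nothing.
Of fresh1, fresh2, fresh3, fresh4 only 2 to 4 are there at a start; the rules pass over those that are not, and their reading is None.
Of used1, used2, used3 only 1 to 2 are there at a start; the rules pass over those that are not, and their reading is None.
At some moment in a run one of fresh1, fresh2, fresh3, fresh4 may be knocked a few centimetres aside while the robot is not near it.
Once in a run the grip may slacken for a moment while it holds something.
It also fails if it takes over 210 s, if anything falls off the work surface, if the arm or the gripper's body presses on something with over 40 N, if the wrist force passes 120 N, or if a joint passes its speed limit or range.

## Working session

There is one attempt and no reset: what is moved stays moved. The work goes in short steps, Python scripts to look and compute and a tool call to move; the robot and the scene stay as the last step left them, time stands still between calls to the robot, and variables do not carry over. Pictures are saved under pics/ and viewed, at most 14 in all, crops included, and the job is handed in when it is done.

Besides the shell and the picture viewer there is one more tool, called as name(argument=value, ...), one argument or row to a line, values as JSON. jog_arm: Moves the arm, as the interface text tells. Shifts and turns lie within -1 to 1; 1 stands for 250 mm of shift or 180 degrees of turn. Its arguments: {"type":"object","properties":{"plan":{"type":"array","items":{"type":"number"}}},"required":["plan"]}

```bash
ls; mkdir -p pics; python3 - <<'E'
from bench import state,capture
import cv2,pickle
for n in("top","side"):
    c=capture(n); pickle.dump(c,open(n+"0.pkl","wb")); cv2.imwrite(f"pics/{n}0.png",cv2.resize(c["color"][:,:,::-1],(800,600),interpolation=cv2.INTER_CUBIC)); print({k:v for k,v in c.items() if k!="color"})
print(state())
E
```

```text
pics
{'fovy': 49.51009479819181, 'cx': 276.18377279281634, 'cy': 209.70170802624452, 'rvec': array([ 2.19334408, -2.17389657,  0.07957271]), 'tvec': array([0.00911978, 0.53911405, 1.34658758])}
{'fovy': 49.18851897345018, 'cx': 277.67391089995937, 'cy': 207.5153996765157, 'rvec': array([ 2.08100761, -0.05226832,  0.01879191]), 'tvec': array([-0.53036999,  0.16939018,  1.25521044])}
{'t': 0.1, 'joints': array([-1.33906018e+00,  3.14166250e-01, -4.79937462e-02,  1.21017503e+00,
        2.15648971e-05,  1.57078973e+00]), 'joint_velocities': array([ 0.00154202, -0.00197926,  0.00304569, -0.00037275, -0.00120935,
        0.0010365 ]), 'tau': array([-2.82986781e-03, -5.40769100e+01,  3.40540016e+01,  1.12439407e-02,
        1.68382489e-04,  7.93038168e-06]), 'ee_pos': array([ 0.13768855, -0.58345571,  0.23050778]), 'ee_rot': array([ 9.93294127e-01,  1.15612219e-01, -7.82308119e-05, -7.65435655e-04]), 'contact_force': array([-0.63212009,  0.04679016,  0.38564215]), 'wrist_torque': array([-0.01951452, -0.00575356, -0.00038276]), 'gripper_force': 0.0, 'opening': 0.997727249623408}
```

View pics/top0.png

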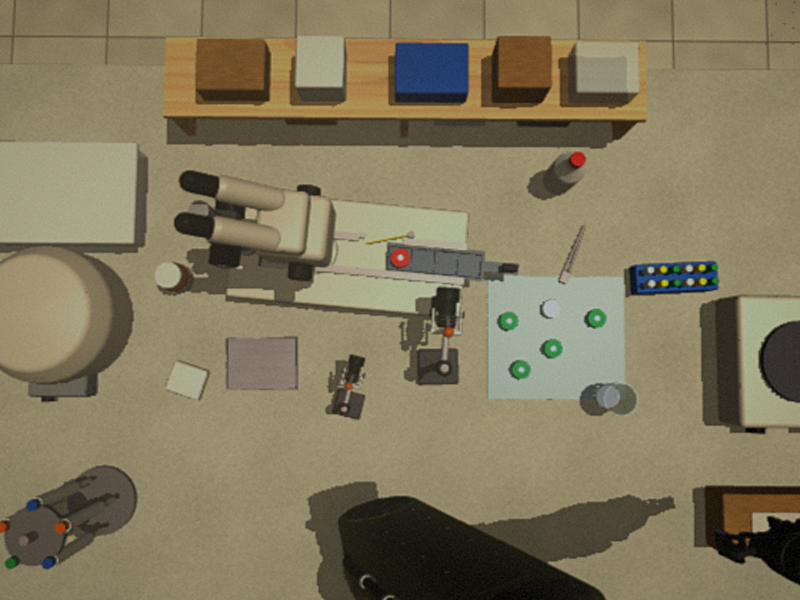

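View pics/side0.png

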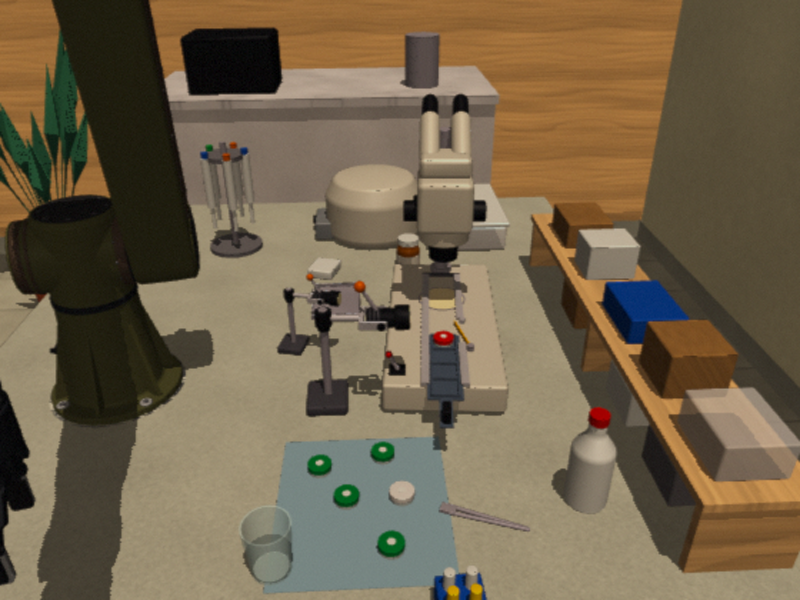

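The top view shows the scope lying along world +y, its loading end at right (467, 213)-(467, 310). One red dish sits in the innermost carrier well at (400, 258), with four green dishes and the white spare on the pad. The big lamp is at (440, 365), its head at (447, 300), and the tray is at (262, 363). Next I'll measure from the pixels and look closer.

```bash
cat > h.py <<'E'
import numpy as np,cv2
def cam(c):
    f=c["color"].shape[0]/2/np.tan(np.radians(c["fovy"]/2))
    K=np.array([[f,0,c["cx"]],[0,f,c["cy"]],[0,0,1]]);R=cv2.Rodrigues(np.array(c["rvec"]))[0]
    return K,R,np.array(c["tvec"])
def w(c,u,v,z):  # pixel -> world at height z
    K,R,t=cam(c);d=R.T@np.linalg.solve(K,[u,v,1]);o=-R.T@t
    return o+d*(z-o[2])/d[2]
def proj(c,P):
    K,R,t=cam(c);return cv2.projectPoints(np.array(P,float).reshape(-1,3),np.array(c["rvec"]),t,K,None)[0][:,0]
def blobs(c,kind,amin=12):
    h=cv2.cvtColor(c["color"],cv2.COLOR_RGB2HSV);H,S,V=h[...,0],h[...,1],h[...,2]
    m={"green":(H>50)&(H<85)&(S>140),"red":((H<4)|(H>174))&(S>170)&(V>60),"orange":(H>4)&(H<13)&(S>180)&(V>90),"yellow":(H>22)&(H<34)&(S>150)&(V>90)}[kind].astype(np.uint8)
    m=cv2.morphologyEx(m,cv2.MORPH_CLOSE,np.ones((5,5)))
    n,_,st,ce=cv2.connectedComponentsWithStats(m)
    return [(ce[i],st[i]) for i in range(1,n) if st[i][4]>=amin]
E
python3 - <<'E'
from h import *;import pickle
np.set_printoptions(precision=4,suppress=True)
t=pickle.load(open("top0.pkl","rb"));s=pickle.load(open("side0.pkl","rb"))
for k,z in(("green",.016),("red",.09),("orange",.24),("yellow",.07)):
    for n,c in(("top",t),("side",s)):
        for p,st in blobs(c,k,6): print(k,n,p,st[2:],w(c,*p,z))
a=t["color"][125:300,110:350,::-1];cv2.imwrite("pics/t1.png",cv2.resize(a,(800,583),interpolation=cv2.INTER_CUBIC))
a=s["color"][170:310,180:370,::-1];cv2.imwrite("pics/s1.png",cv2.resize(a,(800,589),interpolation=cv2.INTER_CUBIC))
E
```

```text
green top [498.0357 187.1786] [ 7  5 28] [ 0.6134 -0.6553  0.016 ]
green top [471.6176 188.2059] [ 8  5 34] [ 0.6096 -0.5755  0.016 ]
green top [498.9259 196.4815] [ 8  5 27] [ 0.5852 -0.6572  0.016 ]
green top [472.5 198. ] [ 8  5 34] [ 0.5799 -0.5774  0.016 ]
green top [416.964  222.4414] [ 13  12 111] [ 0.5047 -0.4091  0.016 ]
green top [355.604  224.2673] [ 12  12 101] [ 0.4976 -0.2248  0.016 ]
green top [386.5    243.7636] [ 12  12 110] [ 0.44  -0.317  0.016]
green top [364.0971 258.3107] [ 12  12 103] [ 0.3961 -0.2498  0.016 ]
green top [542.6372 381.0442] [ 30  30 226] [ 0.0434 -0.7705  0.016 ]
green top [557.6  369.15] [ 5  7 20] [ 0.0778 -0.8155  0.016 ]
green top [527.125 380.   ] [ 5  6 16] [ 0.0459 -0.7252  0.016 ]
green top [553.5778 391.9556] [10 13 45] [ 0.0125 -0.8014  0.016 ]
green top [  7.6047 393.6744] [ 9  7 43] [-0.0068  0.794   0.016 ]
green side [45.2987 81.3489] [  27   89 1115] [-0.9098  2.0793  0.016 ]
green side [193.1429  45.8571] [2 6 7] [-0.079   3.2953  0.016 ]
green side [ 19.1153 108.9097] [ 35  60 720] [-0.8116  1.4674  0.016 ]
green side [146.1538 
[... 957 characters left out ...]
6] [0.1123 0.7694 0.24  ]
orange side [158.0385 109.3077] [ 5  6 26] [0.1133 0.6671 0.24  ]
orange side [216.5    193.2857] [ 4  4 14] [ 0.3817 -0.0336  0.24  ]
orange side [251.381  199.9524] [ 8  7 42] [ 0.4671 -0.0733  0.24  ]
yellow top [270.7273 167.1515] [28  7 33] [0.6593 0.0309 0.07  ]
yellow top [490.95 187.1 ] [ 5  5 20] [ 0.6066 -0.6083  0.07  ]
yellow top [463.8824 188.4118] [ 5  4 17] [ 0.6021 -0.5298  0.07  ]
yellow top [491.5238 196.619 ] [ 6  5 21] [ 0.5788 -0.6093  0.07  ]
yellow top [464.8095 197.8571] [ 6  5 21] [ 0.5746 -0.5319  0.07  ]
yellow side [333.1136 412.2045] [ 8  8 44] [ 0.6021 -0.5287  0.07  ]
yellow side [316.9762 413.3333] [ 7  7 42] [ 0.5744 -0.5295  0.07  ]
```

View pics/t1.png

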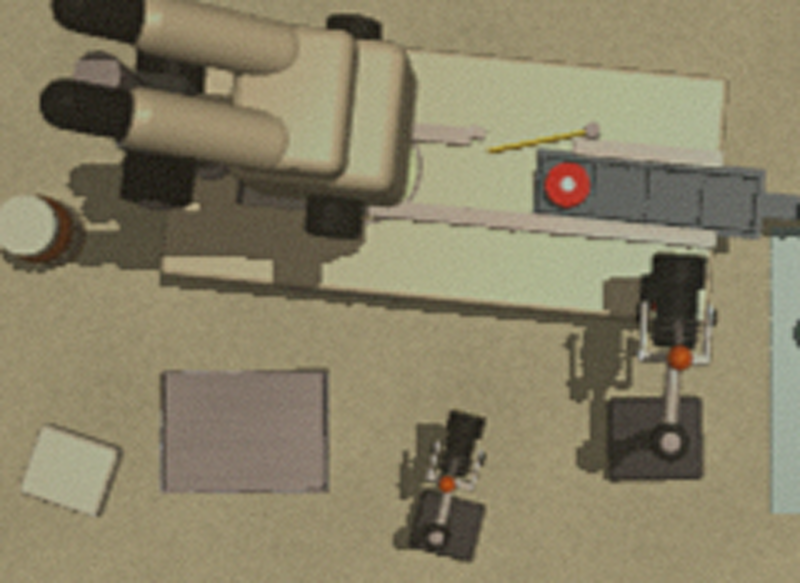

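View pics/s1.png

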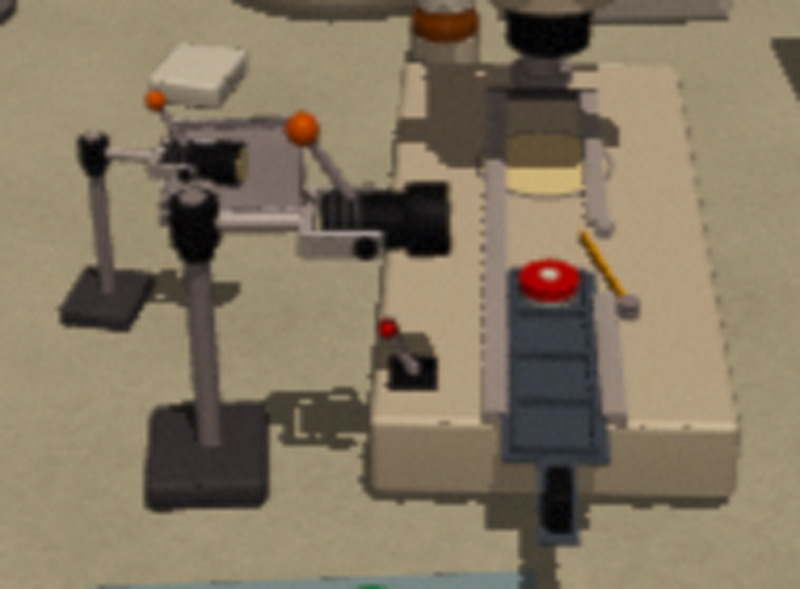

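```bash
cat > fit.py <<'E'
from h import *;import pickle
from scipy.optimize import least_squares
np.set_printoptions(precision=4,suppress=True)
t=pickle.load(open("top0.pkl","rb"));s=pickle.load(open("side0.pkl","rb"))
T=lambda u,v:(110+u*.3-.35,125+v*.3-.35); S=lambda u,v:(180+u*.2375-.4,170+v*.2375-.4)
def l2w(p,L):
    L=np.array(L,float);c,q=np.cos(p[2]),np.sin(p[2])
    return np.array([p[0]+c*L[0]-q*L[1],p[1]+q*L[0]+c*L[1],L[2]])
def tri(pt,ps):
    return least_squares(lambda X:np.r_[proj(t,X)[0]-pt,proj(s,X)[0]-ps],[.5,0,.15])
if __name__=="__main__":
    obs=[(t,T(725,80),(.11,-.24,.065)),(t,T(592,130),(.05,-.125,.073)),(t,T(162,285),(-.11,.24,.065)),
     (s,S(372,425),(-.11,-.24,.065)),(s,S(738,430),(.11,-.24,.065)),(s,S(628,300),(.05,-.125,.073)),(s,S(388,328),(-.0998,-.195,.0996))]
    r=least_squares(lambda p:np.concatenate([proj(c,l2w(p,L))[0]-u for c,u,L in obs]),[.6,.1,0],loss="soft_l1")
    print("scope",r.x,r.fun.reshape(-1,2))
    p=r.x
    print("field",l2w(p,(0,.07,.065)),"ball sw",l2w(p,(-.0998,-.195,.0996)))
    c,q=np.cos(p[2]),np.sin(p[2]);R=np.array([[c,q],[-q,c]])
    for n,X in(("red top",w(t,279.62,179.92,.065+.019+.002)),("red side",w(s,309.9,236.3,.086)),("grip top",w(t,*T(795,213),.093)),("grip side",w(s,*S(557,480),.093)),("plate corner NE",w(t,*T(763,170),.074)),("SE",w(t,*T(761,236),.074)),("NW",w(t,*T(540,150),.074)),("SW",w(t,*T(535,213),.074))):
        print(n,X,R@(X[:2]-p[:2]))
    for n,a,b in(("knob",(313.5,231.8),(251.4,199.95)),("posttop",T(670,440),S(195,200))):
        r=tri(a,b);print(n,r.x,r.fun)
    print("posttop198",w(t,*T(670,440),.198),"lens",[w(t,*T(u,v),.17) for u,v in((655,258),(704,258))])
    print("tray",[w(t,*T(u,v),.012) for u,v in((163,372),(327,370),(328,492),(162,492))])
E
python3 fit.py
```

```text
scope [ 0.6257  0.1123 -0.0673] [[ 0.2495 -0.9927]
 [-0.4501  0.7943]
 [-1.0868 -0.2603]
 [-0.8625  0.1072]
 [ 1.3405 -0.4928]
 [-0.2485  1.6493]
 [-0.1472  1.2934]]
field [0.6304 0.1821 0.065 ] ball sw [ 0.513  -0.0756  0.0996]
red top [0.6199 0.0048 0.086 ] [ 0.0014 -0.1077]
red side [ 0.6182 -0.0025  0.086 ] [ 0.0003 -0.115 ]
grip top [ 0.5959 -0.1906  0.093 ] [-0.0094 -0.3042]
grip side [ 0.6003 -0.2111  0.093 ] [-0.0036 -0.3244]
plate corner NE [ 0.6355 -0.1659  0.074 ] [ 0.0285 -0.2769]
SE [ 0.5779 -0.1641  0.074 ] [-0.0291 -0.279 ]
NW [0.6514 0.0281 0.074 ] [ 0.0313 -0.0823]
SW [0.5962 0.0319 0.074 ] [-0.024  -0.0822]
knob [ 0.4676 -0.08    0.2436] [ 0.004   0.1491  0.1406 -0.0094]
posttop [ 0.4045 -0.0767  0.1969] [ 0.0081  0.1329  0.1238 -0.0042]
posttop198 [ 0.4048 -0.0765  0.198 ] lens [array([ 0.5492, -0.0661,  0.17  ]), array([ 0.5495, -0.1054,  0.17  ])]
tray [array([0.4565, 0.3667, 0.012 ]), array([0.4596, 0.2189, 0.012 ]), array([0.3504, 0.2158, 0.012 ]), array([0.3491, 0.3646, 0.012 ])]
```

```bash
cat > go.py <<'E'
import sys;from h import *;from bench import state
from scipy.spatial.transform import Rotation as Ro
def rel(x,y,z,psi):
    s=state();R=Ro.from_quat(s["ee_rot"]).as_matrix();d=R.T@(np.array([x,y,z])-s["ee_pos"])/.25
    cur=np.arctan2(R[1,0],R[0,0]);r=-((psi-cur+np.pi)%(2*np.pi)-np.pi)/np.pi
    return np.round(np.r_[d,r],3).tolist()
if __name__=="__main__":
    a=np.array(sys.argv[1:],float).reshape(-1,4)
    s=state();print("t",round(s["t"],1),"pos",s["ee_pos"].round(4),"open",round(float(s["opening"]),3),"F",s["contact_force"].round(1),"joints",s["joints"].round(2))
    for p in a: print(p,rel(*p))
E
python3 - <<'E'
from fit import *
for n,a,b,z in(("+x edge",(410,50),(725,80),.065),("-x edge",(162,285),(612,325),.065),("rail",(372,207),(715,243),.0725),("car N",(540,150),(763,170),.074),("car S",(535,213),(761,236),.074)):
    A,B=w(t,*T(*a),z),w(t,*T(*b),z);print(n,A,B,np.arctan2(-(A-B)[0],(A-B)[1]))
E
python3 go.py .62 .005 .33 1.5
```

```text
+x edge [0.7406 0.1434 0.065 ] [ 0.7164 -0.1338  0.065 ] -0.08737994825408056
-x edge [0.5313 0.356  0.065 ] [ 0.5    -0.0359  0.065 ] -0.07983666656872764
rail [0.6003 0.1735 0.0725] [ 0.5716 -0.1244  0.0725] -0.0962625973172434
car N [0.6514 0.0281 0.074 ] [ 0.6355 -0.1659  0.074 ] -0.08139761051124131
car S [0.5962 0.0319 0.074 ] [ 0.5779 -0.1641  0.074 ] -0.09315044796901852
t 0.1 pos [ 0.1377 -0.5835  0.2305] open 0.998 F [-0.6  0.   0.4] joints [-1.34  0.31 -0.05  1.21  0.    1.57]
[0.62  0.005 0.33  1.5  ] [2.418, -1.848, -0.395, -0.404]
```

jog_arm(
  plan=[-1,0,0,-0.4,0,-1,0.1,-0.08,-0.4,-0.04,-1,0.95,-0.75,-0.4,-0.4,-1,0.95,-0.75,-0.4,-0.4,-1,0.95,-0.75,-0.4,-0.4,-1,0.95,-0.75,-0.4,-0.4,-1,0.95,-0.75,-0.4,-0.4,-1,0.95,-0.75,-0.4,-0.4,-1,0.95,-0.75,-0.4,-0.4,-1,0.95,-0.75,-0.4,-0.4,-1,0.95,-0.75,-0.4,-0.4,-1,0.95,-0.75,-0.4,-0.4],
)

```text
t: 1.1
ee_pos: [0.3263, -0.3461, 0.3311]
ee_rot: [0.734, 0.679, -0.0, -0.0]
contact_force: [0.7, -0.2, -0.1]
opening: 1.001
gripper_force: 0.0
```

```bash
python3 go.py .61 -.06 .33 1.486
```

```text
t 1.1 pos [ 0.3263 -0.3461  0.3311] open 1.001 F [ 0.7 -0.2 -0.1] joints [-0.81  0.06 -0.14  1.38 -0.    0.83]
[ 0.61  -0.06   0.33   1.486] [1.228, 1.043, 0.005, 0.002]
```

jog_arm(
  plan=[-1,1,0.85,0,0,-1,1,0.85,0,0,-1,1,0.85,0,0,-1,1,0.85,0,0,-1,1,0.85,0,0,-1,1,0.85,0,0,-1,1,0.85,0,0,-1,1,0.85,0,0,-1,1,0.85,0,0,-1,1,0.85,0,0],
)

```text
t: 1.93
ee_pos: [0.559, -0.1141, 0.3302]
ee_rot: [0.736, 0.677, -0.001, -0.001]
contact_force: [-0.6, -0.4, -0.1]
opening: 1.002
gripper_force: 0.0
```

```bash
python3 go.py .61 -.06 .33 1.486; python3 - <<'E'
from h import *;from bench import capture;import pickle
c=capture("wrist");pickle.dump(c,open("w1.pkl","wb"));print({k:v for k,v in c.items() if k!="color"})
cv2.imwrite("pics/w1.png",cv2.resize(c["color"][:,:,::-1],(800,600),interpolation=cv2.INTER_CUBIC))
K,R,t=cam(c);print(-R.T@t)
E
```

```text
t 1.9 pos [ 0.559  -0.1141  0.3302] open 1.002 F [-0.6 -0.4 -0.1] joints [-0.2   0.24  0.08  1.41 -0.    1.45]
[ 0.61  -0.06   0.33   1.486] [0.233, 0.185, 0.0, 0.001]
{'fovy': 70.96775687190052, 'cx': 276.7249628833474, 'cy': 208.7983973673032, 'rvec': array([-2.80557974,  0.1158601 ,  0.02145378]), 'tvec': array([-0.56685099, -0.13941928,  0.45234885])}
[ 0.56690652 -0.03045294  0.47229957]
```

View pics/w1.png

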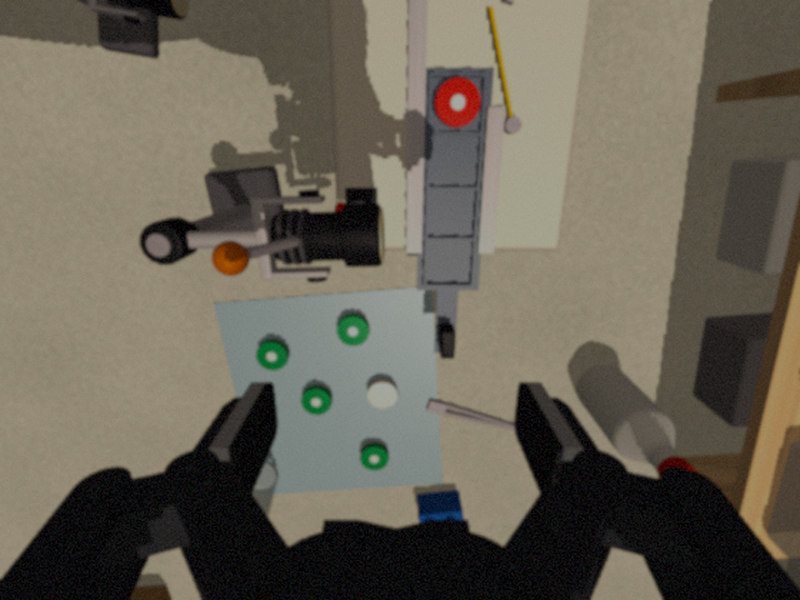

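The wrist view shows the carrier with its outline from (427, 68)/(492, 68) to (420, 287)/(479, 289) and the red dish at (457, 102). The catch is at (512, 122), the stage corner at (559, 247), and the four green dishes and the spare are all visible. I'll refine the carrier pose and dish positions from these.

```bash
cat > fitc.py <<'E'
from fit import *
c=pickle.load(open("w1.pkl","rb"));q=lambda u,v:(u*.7-.15,v*.7-.15)
z=.074
obs=[((-31,100),(427,68)),((31,100),(492,68)),((-31,-100),(420,287)),((31,-100),(479,289))]
r=least_squares(lambda p:np.concatenate([proj(c,l2w(p,(L[0]/1e3,L[1]/1e3,z)))[0]-q(*u) for L,u in obs]),[.61,-.07,-.08])
p=r.x;print("carrier",p,r.fun.reshape(-1,2))
for y in(-.0705,-.0235,.0235,.0705):print("well",l2w(p,(0,y,.068)))
print("grip",l2w(p,(0,-.15,.08)),"meas grip top",w(c,*q(448,326),.093))
print("corner +x-y",w(c,*q(559,247),.065),"catch piv",w(c,*q(512,124),.073))
for k,z in(("green",.016),("red",.087),("orange",.24)):
    for b,st in blobs(c,k,25): print(k,b,st[4],w(c,*b,z))
E
python3 fitc.py
```

```text
carrier [ 0.6174 -0.0657 -0.0843] [[-2.9704 -1.7692]
 [ 3.187  -1.6915]
 [-1.2702  3.2301]
 [ 1.0086  1.9132]]
well [ 0.6114 -0.1359  0.068 ]
well [ 0.6154 -0.0891  0.068 ]
well [ 0.6193 -0.0423  0.068 ]
well [0.6233 0.0046 0.068 ]
grip [ 0.6047 -0.2152  0.08  ] meas grip top [ 0.6042 -0.194   0.093 ]
corner +x-y [ 0.7191 -0.1311  0.065 ] catch piv [ 0.6702 -0.0153  0.073 ]
green [110.4943   3.9425] 87 [0.3579 0.1155 0.016 ]
green [232.9747 153.0886] 79 [ 0.4936 -0.0922  0.016 ]
green [252.1096 149.8493] 73 [ 0.5235 -0.0897  0.016 ]
green [125.2881 158.2881] 59 [ 0.3263 -0.0864  0.016 ]
green [246.5511 230.0803] 274 [ 0.4995 -0.2217  0.016 ]
green [190.3918 247.3955] 268 [ 0.3996 -0.2459  0.016 ]
green [221.2647 279.0756] 238 [ 0.4434 -0.3125  0.016 ]
green [457.3677 362.3059] 4465 [ 0.8863 -0.5415  0.016 ]
green [192.0089 376.5384] 8409 [ 0.3506 -0.5356  0.016 ]
green [261.5459 318.5942] 207 [ 0.5066 -0.4039  0.016 ]
green [475.8333 335.5926] 54 [ 0.9139 -0.4771  0.016 ]
green [ 57.05   346.1833] 60 [ 0.1009 -0.4366  0.016 ]
green [378.7442 357.7674] 43 [ 0.7293 -0.517   0.016 ]
green [453.4667 386.0667] 30 [ 0.8857 -0.6052  0.016 ]
green [ 94.6286 394.2   ] 35 [ 0.1381 -0.5673  0.016 ]
green [395.4567 407.3465] 254 [ 0.7691 -0.6568  0.016 ]
green [ 77.0135 406.045 ] 222 [ 0.0907 -0.5979  0.016 ]
green [ 60.8376 410.7692] 117 [ 0.0517 -0.6088  0.016 ]
green [348.6552 410.7586] 29 [ 0.6693 -0.6589  0.016 ]
green [239.5    415.1842] 38 [ 0.4337 -0.6531  0.016 ]
green [219.6029 417.1324] 68 [ 0.3899 -0.6555  0.016 ]
red [319.5208  70.7315] 745 [0.6205 0.0056 0.087 ]
red [472.5673 323.9423] 104 [ 0.8515 -0.3837  0.087 ]
orange [158.05   175.8667] 60 [ 0.4672 -0.075   0.24  ]
```

```bash
python3 - <<'E'
from fit import *
c=pickle.load(open("w1.pkl","rb"));q=lambda u,v:(u*.7-.15,v*.7-.15)
def fitp(obs,c,q,x0):
    r=least_squares(lambda p:np.concatenate([proj(c,l2w(p,(L[0]/1e3,L[1]/1e3,L[2]/1e3)))[0]-q(*u) for L,u in obs]),x0);return r.x,r.fun.reshape(-1,2)
for xh in(27,31):
  print(xh,*fitp([((-24,94,74),(430,72)) ]+[((sx*22,y,74),u) for y,a,b in((47,(432,130),(484,130)),(0,(430,184),(481,185)),(-47,(428,235),(477,235))) for sx,u in((-1,a),(1,b))],c,q,[.61,-.07,-.08]) if xh==27 else "")
a=c["color"][30:260,270:410,::-1];cv2.imwrite("pics/w1c.png",cv2.resize(a,(365*1,600),interpolation=cv2.INTER_CUBIC))
E
```

```text
27 [ 0.6184 -0.0629 -0.0762] [[ 0.7395 -1.4282]
 [ 0.1425 -0.041 ]
 [-1.2129 -0.2906]
 [ 0.7527  0.803 ]
 [-1.3036 -0.1216]
 [ 1.4235  0.7778]
 [-0.526   0.5752]]
31
```

View pics/w1c.png

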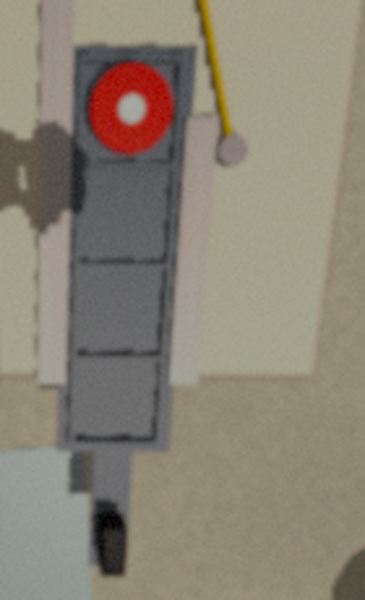

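```bash
python3 - <<'E'
from fit import *
c=pickle.load(open("w1.pkl","rb"));k=140/365;q=lambda u,v:(270+u*k-.3,30+v*k-.3)
obs=[((sx*22,y,71),u) for y,a,b in((48.5,(88,160),(170,160)),(1.5,(80,261),(168,261)),(-45.5,(77,353),(163,353)),(-92.5,(75,438),(155,438))) for sx,u in((-1,a),(1,b))]
obs+=[((-31,100,68),(75,45)),((31,100,68),(196,46)),((-31,-100,68),(58,448)),((31,-100,68),(168,448))]
r=least_squares(lambda p:np.concatenate([proj(c,l2w(p,(L[0]/1e3,L[1]/1e3,L[2]/1e3)))[0]-q(*u) for L,u in obs]),[.61,-.07,-.08]);p=r.x
print(p,r.fun.reshape(-1,2).round(1).tolist())
for y in(-.0705,-.0235,.0235,.0705):print("well",l2w(p,(0,y,.068)))
print(l2w(p,(0,-.15,.068)))
# top-camera fit of same
obs=[((-31,100,72),(535,213)),((31,100,72),(540,150)),((-31,-100,70),(761,236)),((31,-100,70),(763,170))]
r=least_squares(lambda p:np.concatenate([proj(t,l2w(p,np.array(L)/1e3))[0]-T(*u) for L,u in obs]),p);print("top",r.x,r.fun.reshape(-1,2).round(1).tolist())
E
python3 go.py .6206 .0045 .14 1.486 .6206 .0045 .074 1.486
```

```text
[ 0.6173 -0.0651 -0.0923] [[-1.4, 0.2], [1.9, 0.6], [0.3, -0.2], [-0.1, 0.1], [0.2, -0.1], [-0.7, 0.2], [-0.2, 0.1], [0.0, 0.4], [-2.4, -1.1], [2.0, -0.9], [-0.2, 0.6], [0.6, 1.0]]
well [ 0.6108 -0.1353  0.068 ]
well [ 0.6151 -0.0885  0.068 ]
well [ 0.6194 -0.0417  0.068 ]
well [0.6238 0.0051 0.068 ]
[ 0.6034 -0.2144  0.068 ]
top [ 0.6157 -0.0678 -0.0829] [[-0.9, 1.2], [-0.4, -1.1], [0.1, 0.6], [1.2, -0.7]]
t 2.0 pos [ 0.5581 -0.1151  0.3305] open 1.0 F [-0.7 -0.6  0.2] joints [-0.2   0.24  0.08  1.41 -0.    1.45]
[0.6206 0.0045 0.14   1.486 ] [0.498, 0.21, 0.761, 0.0]
[0.6206 0.0045 0.074  1.486 ] [0.498, 0.211, 1.025, 0.0]
```

jog_arm(
  plan=[-0.3,0.5,0.21,0,0,-0.3,0.5,0.21,0,0,-0.3,0.5,0.21,0,0,-0.3,0.5,0.21,0,0,-0.3,0.5,0.21,0.76,0,-0.3,0.5,0.21,0.76,0,-0.3,0.5,0.21,0.76,0,-0.3,0.5,0.21,0.76,0,-0.3,0.5,0.21,0.76,0,-0.3,0.5,0.21,0.76,0,-0.3,0.5,0.21,0.76,0,-0.3,0.5,0.21,0.76,0],
)

```text
t: 2.98
ee_pos: [0.6219, 0.0039, 0.1436]
ee_rot: [0.736, 0.677, 0.001, 0.001]
contact_force: [-0.2, 0.2, 0.5]
opening: 0.65
gripper_force: 0.0
```

```bash
python3 go.py .6205 .005 .074 1.486; python3 - <<'E'
from h import *;from bench import capture
im=[]
for n in("side","wrist"):
    c=capture(n);im.append(c["color"][:,:,::-1])
    for b,st in blobs(c,"red",25): print(n,b,st[4],w(c,*b,.087))
cv2.imwrite("pics/a2.png",np.hstack([cv2.resize(im[0][60:360,150:430],(400,428)),cv2.resize(im[1],(400,428))]))
E
```

```text
t 3.0 pos [0.6219 0.0039 0.1436] open 0.65 F [-0.2  0.2  0.5] joints [ 0.01  0.4  -0.13  1.04 -0.    1.66]
[0.6205 0.005  0.074  1.486 ] [0.004, -0.007, 0.278, 0.0]
side [310.         236.18333333] 120 [ 0.61837432 -0.00346598  0.087     ]
side [419.5923913  291.95108696] 184 [ 0.83865047 -0.24652863  0.087     ]
wrist [273.8100295  221.88731563] 1695 [0.62191689 0.00909671 0.087     ]
```

View pics/a2.png

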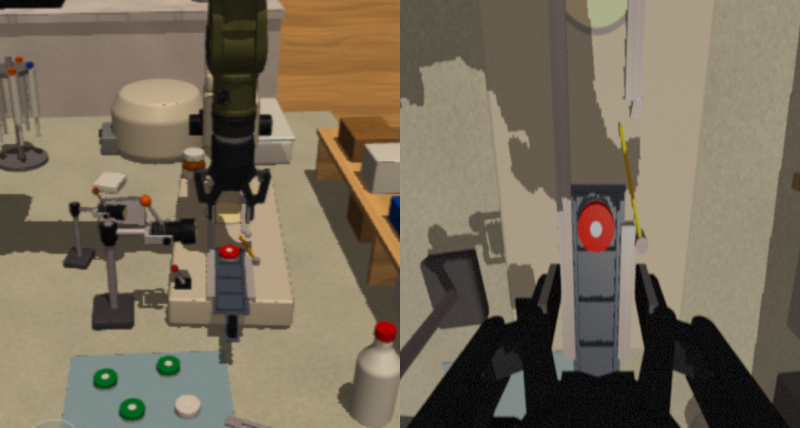

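Used dish is centred under the fingers; arm well clear of the lamp. Grasp.

jog_arm(
  plan=[-0.3,0.005,-0.005,0.15,0,-0.3,0.005,-0.005,0.278,0,-0.3,0.005,-0.005,0.278,0,1,0.005,-0.005,0.278,0,1,0.005,-0.005,0.278,0,1,0.005,-0.005,0.278,0,1,0.005,-0.005,0.278,0,1,0.005,-0.005,0.278,0,1,0.005,-0.005,0.278,0],
)

```text
t: 3.83
ee_pos: [0.6211, 0.0064, 0.074]
ee_rot: [0.736, 0.677, 0.001, 0.001]
contact_force: [-0.8, -1.3, 6.8]
opening: 0.424
gripper_force: 60.7
```

```bash
python3 go.py .60 0 .25 1.486 .404 .292 .25 1.486
```

```text
t 3.8 pos [0.6211 0.0064 0.074 ] open 0.424 F [-0.8 -1.3  6.8] joints [ 0.01  0.45 -0.22  0.9  -0.    1.66]
[0.6   0.    0.25  1.486] [-0.032, -0.08, -0.704, 0.001]
[0.404 0.292 0.25  1.486] [1.067, -0.957, -0.707, 0.001]
```

jog_arm(
  plan=[1,0,0,-0.15,0,1,0,0,-0.3,0,1,0,0,-0.45,0,1,0,0,-0.6,0,1,0,0,-0.7,0,1,0,-0.16,-0.7,0,1,0,-0.33,-0.7,0,1,0,-0.48,-0.7,0,1,0,-0.64,-0.7,0,1,0,-0.64,-0.7,0],
)

```text
t: 4.67
ee_pos: [0.4521, 0.0197, 0.2465]
ee_rot: [0.735, 0.678, -0.002, -0.002]
contact_force: [0.4, -0.0, -0.8]
opening: 0.422
gripper_force: 60.7
```

```bash
python3 go.py .45 .19 .25 1.486 .404 .292 .25 1.486 .404 .292 .02 1.486 .404 .292 .009 1.486
```

```text
t 4.7 pos [0.4521 0.0197 0.2465] open 0.422 F [ 0.4 -0.  -0.8] joints [ 0.04  0.03 -0.35  1.19  0.    1.7 ]
[0.45  0.19  0.25  1.486] [0.678, -0.064, -0.014, 0.001]
[0.404 0.292 0.25  1.486] [1.07, -0.281, -0.013, 0.001]
[0.404 0.292 0.02  1.486] [1.07, -0.276, 0.907, 0.001]
[0.404 0.292 0.009 1.486] [1.07, -0.275, 0.951, 0.001]
```

jog_arm(
  plan=[1,0.17,-0.05,0,0,1,0.34,-0.1,0,0,1,0.5,-0.15,0,0,1,0.67,-0.2,0,0,1,0.84,-0.25,0,0,1,1,-0.28,0,0,1,1,-0.28,0.15,0,1,1,-0.28,0.3,0,1,1,-0.28,0.45,0,1,1,-0.28,0.6,0,1,1,-0.28,0.7,0,1,1,-0.28,0.7,0],
)

```text
t: 5.67
ee_pos: [0.4077, 0.2723, 0.0675]
ee_rot: [0.736, 0.677, -0.004, -0.001]
contact_force: [-0.3, -0.4, 0.5]
opening: 0.422
gripper_force: 60.7
```

```bash
python3 go.py .404 .28 .009 1.486 .45 .19 .28 1.486; python3 - <<'E'
from h import *;from bench import capture
im=[]
for n in("top","wrist"):
    c=capture(n);im.append(c["color"][:,:,::-1])
    for b,st in blobs(c,"red",25): print(n,b,st[4],w(c,*b,.075))
    for b,st in blobs(c,"green",25): print(n,b,st[4],w(c,*b,.016)) if n=="top" else 0
cv2.imwrite("pics/a3.png",np.hstack([cv2.resize(im[0][130:330,100:300],(400,400)),cv2.resize(im[1],(400,400))]))
E
```

```text
t 5.7 pos [0.4077 0.2723 0.0675] open 0.422 F [-0.3 -0.4  0.5] joints [ 0.59  0.25 -0.54  0.79 -0.    2.24]
[0.404 0.28  0.009 1.486] [0.031, -0.016, 0.234, 0.001]
[0.45  0.19  0.28  1.486] [-0.319, 0.19, -0.85, 0.001]
top [403.6875 111.4375] 80 [ 0.82646122 -0.35650464  0.075     ]
top [497.89655172 187.24137931] 29 [ 0.61324058 -0.65484626  0.016     ]
top [471.6969697  188.24242424] 33 [ 0.60949653 -0.57568905  0.016     ]
top [498.92592593 196.48148148] 27 [ 0.58522683 -0.65719685  0.016     ]
top [472.51724138 197.68965517] 29 [ 0.58085939 -0.5775134   0.016     ]
top [416.97247706 222.42201835] 109 [ 0.50476059 -0.40908682  0.016     ]
top [355.6122449  224.28571429] 98 [ 0.49752262 -0.22486253  0.016     ]
top [386.53153153 243.61261261] 111 [ 0.44049366 -0.31714255  0.016     ]
top [363.97115385 258.39423077] 104 [ 0.39588561 -0.24941589  0.016     ]
top [  7.45238095 393.66666667] 42 [-0.00674368  0.79442466  0.016     ]
wrist [276.63226744 273.17325581] 3440 [0.40997797 0.27325108 0.075     ]
```

View pics/a3.png

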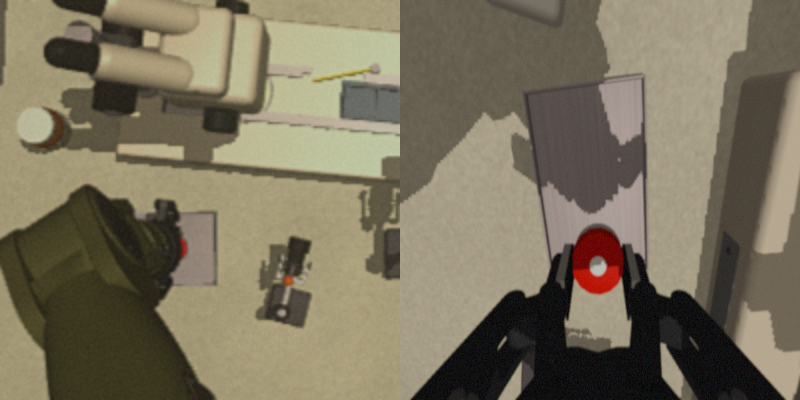

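The dish hangs level in the jaws above the tray. Lower and release.

jog_arm(
  plan=[1,0.03,-0.01,0.12,0,1,0.03,-0.01,0.2,0,1,0.03,-0.01,0.232,0,1,0.03,-0.01,0.232,0,-0.3,0.03,-0.01,0.232,0,-0.3,0.03,-0.01,0.232,0,-0.3,0.03,-0.01,0.232,0,-0.3,0.03,-0.01,0.1,0,-0.3,0.03,-0.01,-0.05,0,-0.3,0.03,-0.01,-0.2,0,-0.3,0.03,-0.01,-0.35,0,-0.3,0.03,-0.01,-0.5,0],
)

```text
t: 6.77
ee_pos: [0.4092, 0.282, 0.1999]
ee_rot: [0.736, 0.677, 0.001, 0.0]
contact_force: [0.9, 1.0, -0.0]
opening: 0.648
gripper_force: 0.0
```

```bash
python3 go.py .45 .05 .25 1.486 .45 -.15 .28 1.486 ; python3 - <<'E'
from h import *;from bench import capture
c=capture("wrist")
for b,st in blobs(c,"red",25): print(b,st[2:],w(c,*b,.018))
E
```

```text
t 6.8 pos [0.4092 0.282  0.1999] open 0.648 F [ 0.9  1.  -0. ] joints [ 0.6   0.14 -0.35  1.09 -0.    2.26]
[0.45  0.05  0.25  1.486] [-0.911, 0.239, -0.201, 0.001]
[ 0.45  -0.15   0.28   1.486] [-1.708, 0.306, -0.322, 0.001]
[276.86870229 183.90839695] [ 31  32 655] [0.41063861 0.28353855 0.018     ]
```

jog_arm(
  plan=[-0.15,-0.03,0,-0.15,0,-0.15,-0.1,0.02,-0.3,0,-0.15,-0.2,0.05,-0.42,0,-0.15,-0.33,0.08,-0.52,0,-0.15,-0.48,0.12,-0.52,0,-0.15,-0.64,0.16,-0.52,0,-0.15,-0.8,0.2,-0.52,0,-0.15,-0.96,0.24,-0.52,0,-0.15,-1,0.25,-0.52,0],
)

```text
t: 7.57
ee_pos: [0.4513, 0.0231, 0.328]
ee_rot: [0.737, 0.676, 0.0, 0.002]
contact_force: [0.3, 0.8, 0.1]
opening: 0.574
gripper_force: 0.0
```

```bash
python3 go.py .4985 -.2225 .33 1.486
```

```text
t 7.6 pos [0.4513 0.0231 0.328 ] open 0.574 F [0.3 0.8 0.1] joints [ 0.05  0.01 -0.19  1.37 -0.    1.71]
[ 0.4985 -0.2225  0.33    1.486 ] [-0.962, 0.274, -0.005, -0.001]
```

Now over dish A and down to z≈0.10, checking with the wrist view.

jog_arm(
  plan=[-0.15,-0.16,0.05,0,0,-0.15,-0.32,0.09,0,0,-0.15,-0.48,0.14,0,0,-0.15,-0.64,0.18,0,0,-0.15,-0.8,0.23,0,0,-0.15,-0.96,0.274,0,0,-0.15,-0.96,0.274,0.16,0,-0.15,-0.96,0.274,0.32,0,-0.15,-0.96,0.274,0.48,0,-0.15,-0.96,0.274,0.64,0,-0.15,-0.96,0.274,0.8,0,-0.15,-0.96,0.274,0.9,0],
)

```text
t: 8.57
ee_pos: [0.4978, -0.216, 0.0988]
ee_rot: [0.736, 0.677, -0.0, -0.001]
contact_force: [1.2, 0.4, 1.0]
opening: 0.575
gripper_force: 0.0
```

```bash
cat > chk.py <<'E'
from h import *;from bench import capture
def chk(z=.016,show=("wrist","top","side")):
    for n in show:
        c=capture(n)
        for b,st in blobs(c,"green",60):
            X=w(c,*b,z)
            if .35<X[0]<.68 and -.46<X[1]<.06 and st[4]<5000: print(n,st[2:],X.round(4))
    return c
if __name__=="__main__": chk()
E
python3 chk.py; python3 go.py .4985 -.2235 .006 1.486
```

```text
wrist [  44   42 1217] [ 0.4994 -0.2205  0.016 ]
wrist [ 24  11 118] [ 0.6379 -0.2264  0.016 ]
wrist [ 20  37 354] [ 0.6327 -0.2495  0.016 ]
wrist [  44   40 1135] [ 0.4014 -0.2445  0.016 ]
wrist [ 11  54 187] [ 0.5391 -0.292   0.016 ]
wrist [ 8 23 71] [ 0.4485 -0.274   0.016 ]
wrist [ 51  42 752] [ 0.4439 -0.3086  0.016 ]
wrist [ 26  21 131] [ 0.5823 -0.3251  0.016 ]
wrist [20 22 84] [ 0.6027 -0.3315  0.016 ]
wrist [ 29  21 138] [ 0.3762 -0.3173  0.016 ]
wrist [ 28  25 143] [ 0.4197 -0.3286  0.016 ]
wrist [ 34  31 250] [ 0.5672 -0.345   0.016 ]
wrist [ 19  30 205] [ 0.4003 -0.3402  0.016 ]
wrist [12 12 66] [ 0.6141 -0.3491  0.016 ]
wrist [ 39  29 259] [ 0.6491 -0.3711  0.016 ]
wrist [ 33  34 289] [ 0.5168 -0.3976  0.016 ]
wrist [22 21 84] [ 0.4756 -0.3878  0.016 ]
wrist [18 16 79] [ 0.6225 -0.4025  0.016 ]
wrist [ 28  21 175] [ 0.5553 -0.4041  0.016 ]
wrist [ 36  45 349] [ 0.6475 -0.4265  0.016 ]
wrist [11 16 70] [ 0.4902 -0.406   0.016 ]
wrist [ 24  34 156] [ 0.4453 -0.4242  0.016 ]
wrist [ 17  27 146] [ 0.4047 -0.4105  0.016 ]
wrist [ 19  29 146] [ 0.4628 -0.4255  0.016 ]
wrist [ 28  27 213] [ 0.5514 -0.4335  0.016 ]
side [ 16  14 180] [ 0.4971 -0.2271  0.016 ]
side [ 16  15 183] [ 0.3961 -0.2516  0.016 ]
side [ 17  16 219] [ 0.4402 -0.319   0.016 ]
side [ 18  18 269] [ 0.5041 -0.4112  0.016 ]
t 8.7 pos [ 0.4981 -0.2161  0.1009] open 0.576 F [ 0.5 -0.8  1. ] joints [-0.41  0.3  -0.38  0.9   0.    1.24]
[ 0.4985 -0.2235  0.006   1.486 ] [-0.03, 0.005, 0.38, 0.001]
```

jog_arm(
  plan=[-0.15,-0.03,0.005,0.15,0,-0.15,-0.03,0.005,0.3,0,-0.15,-0.03,0.005,0.38,0,-0.15,-0.03,0.005,0.38,0,1,-0.03,0.005,0.38,0,1,-0.03,0.005,0.38,0,1,-0.03,0.005,0.38,0,1,-0.03,0.005,0.38,0,1,-0.03,0.005,0.38,0,1,-0.03,0.005,0.25,0,1,-0.03,0.005,0.1,0,1,-0.03,0.005,0,0],
)

```text
t: 9.72
ee_pos: [0.5009, -0.2249, 0.1051]
ee_rot: [0.736, 0.677, 0.0, 0.001]
contact_force: [0.5, 0.4, -0.5]
opening: 0.415
gripper_force: 59.9
```

```bash
cat > hold.py <<'E'
from h import *;from bench import capture,state
s=state();e=s["ee_pos"];c=capture("wrist")
print("pos",e.round(4),"open",s["opening"])
for b,st in blobs(c,"green",300):
    X=w(c,*b,e[2]+.010)
    if abs(X[0]-e[0])<.04 and abs(X[1]-e[1])<.04: print("held at",X.round(4),"offset",(X-e)[:2].round(4),b.round(0),st[2:])
E
python3 hold.py;python3 go.py .60 -.16 .14 1.486 .6117 -.136 .14 1.486
```

```text
pos [ 0.5009 -0.2249  0.1051] open 0.41504695199138214
held at [ 0.5023 -0.22    0.1151] offset [0.0014 0.0049] [277. 270.] [  86   68 3563]
t 9.8 pos [ 0.5037 -0.2262  0.1097] open 0.416 F [ 1.1 -0.4  3.3] joints [-0.42  0.3  -0.36  0.91 -0.    1.23]
[ 0.6   -0.16   0.14   1.486] [0.295, 0.363, -0.119, 0.001]
[ 0.6117 -0.136   0.14    1.486 ] [0.395, 0.402, -0.119, 0.001]
```

jog_arm(
  plan=[1,0,0.05,-0.1,0,1,0.03,0.15,-0.15,0,1,0.1,0.28,-0.12,0,1,0.2,0.35,-0.12,0,1,0.3,0.4,-0.12,0,1,0.39,0.4,-0.12,0,1,0.39,0.4,-0.05,0,1,0.39,0.4,0.02,0,1,0.39,0.4,0.02,0,1,0.39,0.4,0.02,0,1,0.39,0.4,0.02,0],
)

```text
t: 10.68
ee_pos: [0.6081, -0.1359, 0.0977]
ee_rot: [0.736, 0.677, 0.0, 0.0]
contact_force: [1.0, 0.8, -0.4]
opening: 0.415
gripper_force: 60.0
```

```bash
python3 hold.py;python3 go.py .6107 -.137 .074 1.486; python3 - <<'E'
from h import *;from bench import capture;import pickle
c=capture("wrist");pickle.dump(c,open("w2.pkl","wb"))
cv2.imwrite("pics/w2.png",cv2.resize(c["color"][100:,120:440,::-1],(600,600),interpolation=cv2.INTER_CUBIC))
E
```

```text
pos [ 0.6081 -0.1359  0.0977] open 0.41502603914567215
held at [ 0.6095 -0.1309  0.1077] offset [0.0014 0.005 ] [277. 270.] [  81   74 3492]
t 10.7 pos [ 0.6084 -0.1361  0.0981] open 0.415 F [0.6 0.1 0.1] joints [-0.22  0.44 -0.19  0.95  0.    1.43]
[ 0.6107 -0.137   0.074   1.486 ] [-0.003, 0.009, 0.096, 0.001]
```

View pics/w2.png

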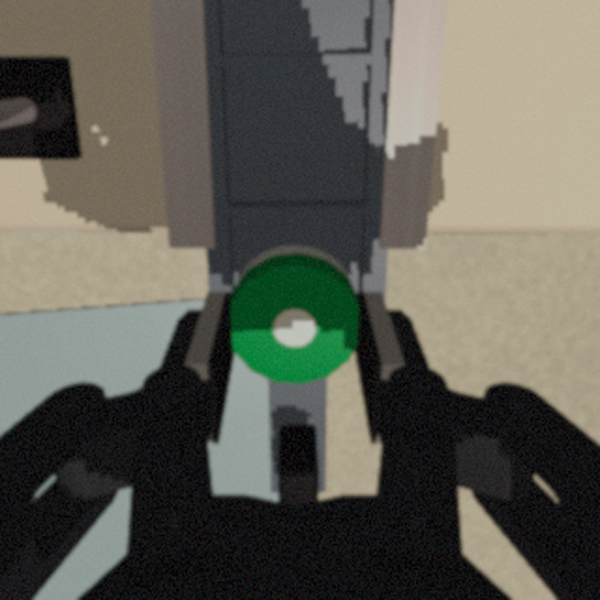

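The held green dish has its lid centre at crop (295, 327). Carrier dividers show at v=203 and v=52, with well sides at u≈228/368.

```bash
python3 - <<'E'
from fit import *
c=pickle.load(open("w2.pkl","rb"));q=lambda u,v:(120+u/1.875-.25,100+v/1.875-.25)
print("dish",w(c,*q(295,327),.108),w(c,*q(231,322),.106),w(c,*q(360,322),.106))
A=w(c,*q(297,203),.073);B=w(c,*q(297,52),.073);print("div",A,B,B-A)
print("well1 c",A+(A-B)*23.5/47)
print([w(c,*q(*u),.074) for u in((228,150),(368,150),(230,203),(363,203))])
print("grip",[w(c,*q(*u),.093) for u in((278,427),(318,427),(298,445))])
E
```

```text
dish [ 0.6096 -0.1336  0.108 ] [ 0.5919 -0.1318  0.106 ] [ 0.6276 -0.1348  0.106 ]
div [ 0.6123 -0.1098  0.073 ] [ 0.6161 -0.0633  0.073 ] [0.0038 0.0465 0.    ]
well1 c [ 0.6104 -0.1331  0.073 ]
[array([ 0.5926, -0.0905,  0.074 ]), array([ 0.6355, -0.0941,  0.074 ]), array([ 0.5911, -0.1077,  0.074 ]), array([ 0.6333, -0.1112,  0.074 ])]
grip [array([ 0.6002, -0.1799,  0.093 ]), array([ 0.6133, -0.181 ,  0.093 ]), array([ 0.6062, -0.1878,  0.093 ])]
```

jog_arm(
  plan=[1,-0.003,0.004,0,0,1,-0.003,0.004,0.03,0,1,-0.003,0.004,0.06,0,1,-0.003,0.004,0.08,0,1,-0.003,0.004,0.092,0,1,-0.003,0.004,0.092,0],
)

```text
t: 11.28
ee_pos: [0.6085, -0.1367, 0.0766]
ee_rot: [0.736, 0.677, 0.0, 0.001]
contact_force: [-9.8, 1.3, 26.8]
opening: 0.417
gripper_force: 62.9
```

jog_arm(
  plan=[1,0,0,-0.02,0,1,0,-0.006,-0.02,0,1,0,-0.006,-0.005,0,1,0,-0.006,0.0,0,1,0,-0.006,0.0,0,1,0,-0.006,0.0,0],
)

```text
t: 11.78
ee_pos: [0.6076, -0.1366, 0.0766]
ee_rot: [0.736, 0.677, 0.0, 0.001]
contact_force: [-9.4, 0.8, 27.1]
opening: 0.419
gripper_force: 63.1
```

jog_arm(
  plan=[1,0,0.003,-0.006,0,-0.15,0,0.003,-0.006,0,-0.15,0,0.003,-0.006,0,-0.15,0,0.003,-0.006,0,-0.15,0,0.003,-0.1,0,-0.15,0,0.003,-0.25,0,-0.15,0,0.003,-0.3,0,-0.15,0,0.003,-0.3,0,-0.15,0,0.003,-0.3,0],
)

```text
t: 12.53
ee_pos: [0.6084, -0.1365, 0.1487]
ee_rot: [0.736, 0.677, 0.0, 0.0]
contact_force: [-1.0, 0.7, 0.1]
opening: 0.574
gripper_force: 0.0
```

```bash
python3 go.py .397 -.248 .15 1.486 .397 -.248 .006 1.486; python3 - <<'E'
from h import *;from bench import capture;import pickle
c=capture("wrist");pickle.dump(c,open("w3.pkl","wb"))
for b,st in blobs(c,"green",300): print(b,st[2:],w(c,*b,.086))
cv2.imwrite("pics/w3.png",cv2.resize(c["color"][60:,120:440,::-1],(533,600),interpolation=cv2.INTER_CUBIC))
E
```

```text
t 12.5 pos [ 0.6084 -0.1365  0.1487] open 0.574 F [-1.   0.7  0.1] joints [-0.22  0.4  -0.12  1.05  0.    1.43]
[ 0.397 -0.248  0.15   1.486] [-0.514, -0.806, -0.006, 0.001]
[ 0.397 -0.248  0.006  1.486] [-0.514, -0.806, 0.57, 0.001]
[ 65.43846154 167.55538462] [ 42  40 650] [ 0.46514934 -0.08084168  0.086     ]
[ 27.59487179 168.92051282] [ 51  30 390] [ 0.43838392 -0.07959628  0.086     ]
[ 40.74007937 218.41071429] [ 46  40 504] [ 0.43478423 -0.11663533  0.086     ]
[275.10018553 221.02288188] [  49   49 1617] [ 0.60829658 -0.13314469  0.086     ]
[ 98.87774725 305.09478022] [ 36  30 728] [ 0.45632904 -0.19567227  0.086     ]
[215.46542553 399.3962766 ] [ 51  38 376] [ 0.53662412 -0.30959352  0.086     ]
```

View pics/w3.png

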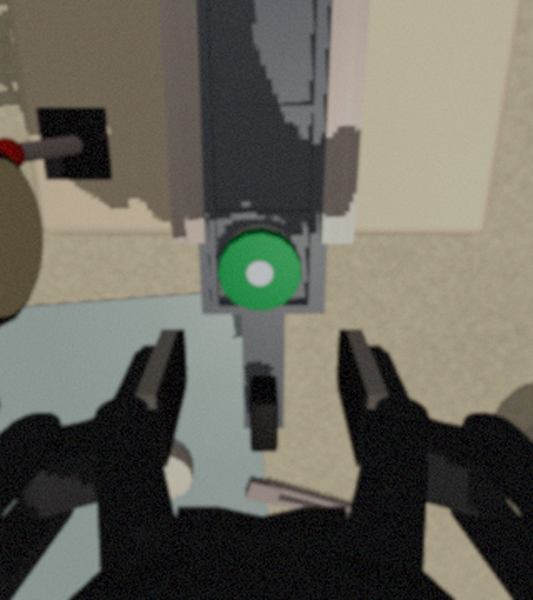

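Dish A sits round and flat within well 1, about 1.5 mm toward −x. Next is dish B.

jog_arm(
  plan=[-0.15,-0.08,-0.13,0,0,-0.15,-0.17,-0.26,0,0,-0.15,-0.26,-0.4,0,0,-0.15,-0.34,-0.53,0,0,-0.15,-0.43,-0.67,0,0,-0.15,-0.515,-0.806,0,0,-0.15,-0.515,-0.806,0.14,0,-0.15,-0.515,-0.806,0.28,0,-0.15,-0.515,-0.806,0.28,0,-0.15,-0.515,-0.806,0.28,0],
)

```text
t: 13.42
ee_pos: [0.3937, -0.2465, 0.0765]
ee_rot: [0.736, 0.677, -0.001, -0.003]
contact_force: [0.9, 0.4, 0.6]
opening: 0.582
gripper_force: 0.0
```

```bash
cat > near.py <<'E'
from h import *;from bench import capture,state
e=state()["ee_pos"]
for n in("wrist","side","top"):
    c=capture(n)
    for b,st in blobs(c,"green",60):
        X=w(c,*b,.016)
        if abs(X[0]-e[0])<.06 and abs(X[1]-e[1])<.06 and st[4]<3000 and (n!="wrist" or st[4]>500): print(n,st[2:],X.round(4))
E
python3 near.py; python3 go.py .397 -.2485 .008 1.486
```

```text
wrist [  49   48 1584] [ 0.3981 -0.2468  0.016 ]
side [ 16  15 191] [ 0.3961 -0.2512  0.016 ]
t 13.6 pos [ 0.3977 -0.2484  0.0799] open 0.577 F [-0.5 -0.2 -0.4] joints [-0.56  0.19 -0.58  0.8   0.    1.09]
[ 0.397  -0.2485  0.008   1.486 ] [-0.001, -0.003, 0.288, 0.001]
```

jog_arm(
  plan=[-0.15,0,-0.003,0.15,0,-0.15,0,-0.003,0.288,0,-0.15,0,-0.003,0.288,0,-0.15,0,-0.003,0.288,0,1,0,-0.003,0.288,0,1,0,-0.003,0.288,0,1,0,-0.003,0.288,0,1,0,-0.003,0.288,0,1,0,-0.003,0.15,0,1,0,-0.003,0,0,1,0,-0.003,-0.15,0,1,0,-0.003,-0.25,0],
)

```text
t: 14.57
ee_pos: [0.3973, -0.249, 0.1461]
ee_rot: [0.736, 0.677, 0.001, 0.003]
contact_force: [-0.2, -0.5, -0.3]
opening: 0.418
gripper_force: 60.0
```

```bash
python3 hold.py;python3 go.py .56 -.18 .15 1.486 .6142 -.0899 .15 1.486 .6142 -.0899 .098 1.486
```

```text
pos [ 0.3973 -0.249   0.1461] open 0.41764392032976166
held at [ 0.4018 -0.2431  0.1561] offset [0.0045 0.006 ] [283. 268.] [ 108   68 4104]
held at [ 0.4357 -0.2744  0.1561] offset [ 0.0383 -0.0254] [350. 314.] [ 45  33 334]
t 14.6 pos [ 0.3996 -0.2505  0.15  ] open 0.42 F [ 1.4 -0.7  3.3] joints [-0.56  0.12 -0.49  0.96  0.    1.09]
[ 0.56  -0.18   0.15   1.486] [0.334, 0.616, 0.004, 0.001]
[ 0.6142 -0.0899  0.15    1.486 ] [0.711, 0.803, 0.004, 0.001]
[ 0.6142 -0.0899  0.098   1.486 ] [0.712, 0.8, 0.212, 0.001]
```

jog_arm(
  plan=[1,0.04,0.15,0,0,1,0.09,0.3,0,0,1,0.14,0.45,0,0,1,0.18,0.6,0,0,1,0.23,0.74,0,0,1,0.32,0.81,0,0,1,0.47,0.805,0,0,1,0.6,0.805,0,0,1,0.705,0.805,0,0,1,0.705,0.805,0.1,0,1,0.705,0.805,0.19,0,1,0.705,0.805,0.19,0],
)

```text
t: 15.62
ee_pos: [0.6196, -0.0886, 0.0952]
ee_rot: [0.735, 0.678, 0.006, 0.006]
contact_force: [21.9, -0.6, -1.0]
opening: 0.413
gripper_force: 65.5
```

jog_arm(
  plan=[1,0,0,0,0,1,0,0,0,0],
)

```text
t: 15.78
ee_pos: [0.6196, -0.0894, 0.0977]
ee_rot: [0.735, 0.678, 0.005, 0.006]
contact_force: [18.4, -1.4, 1.2]
opening: 0.413
gripper_force: 65.5
```

```bash
python3 hold.py;python3 go.py .6142 -.0899 .076 1.486;  python3 - <<'E'
from h import *;from bench import capture;import pickle
c=capture("wrist");pickle.dump(c,open("w4.pkl","wb"))
cv2.imwrite("pics/w4.png",cv2.resize(c["color"][100:,120:440,::-1],(600,600),interpolation=cv2.INTER_CUBIC))
E
```

```text
pos [ 0.6196 -0.0894  0.0977] open 0.4132996879536967
held at [ 0.6171 -0.095   0.1077] offset [-0.0025 -0.0057] [272. 288.] [  91  108 5342]
t 15.8 pos [ 0.6196 -0.0895  0.0979] open 0.413 F [19.6 -0.9 -0.5] joints [-0.14  0.43 -0.2   0.93  0.    1.51]
[ 0.6142 -0.0899  0.076   1.486 ] [-0.003, -0.023, 0.087, 0.001]
```

View pics/w4.png

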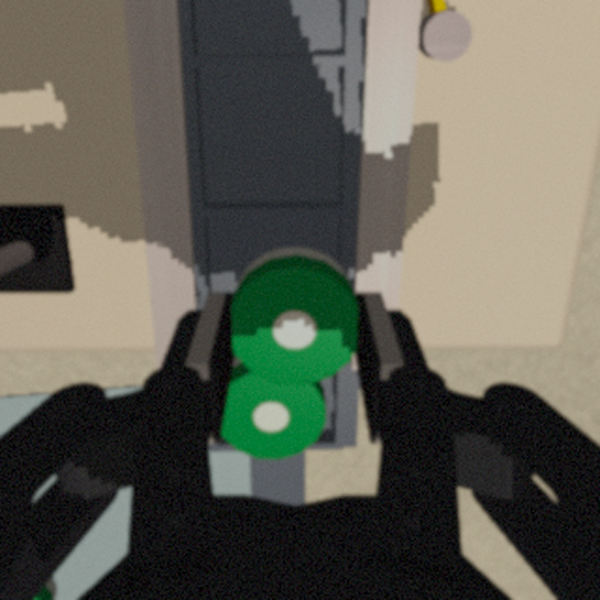

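The gripper elbow is touching the lamp barrel: 20 N along +x, with the hand pushed 5 mm off. The held dish at (294, 330) and the placed dish at (271, 415) are fine. I'll back off and turn the hand 45° so that the elbows miss both the lamp and the neighbouring dish.

jog_arm(
  plan=[1,0,0.06,0,0,1,0,0.06,-0.15,0,1,0,0.06,-0.3,0,1,0,0.06,-0.4,0,1,0,0.03,-0.4,0.04,1,0,0,-0.4,0.08,1,0,0,-0.4,0.12,1,0,0,-0.4,0.16,1,0,0,-0.4,0.2,1,0,0,-0.4,0.223,1,0,0,-0.4,0.223,1,0,0,-0.4,0.223],
)

```text
t: 16.88
ee_pos: [0.6111, -0.089, 0.1947]
ee_rot: [0.923, 0.385, 0.001, 0.0]
contact_force: [0.4, -0.9, 0.4]
opening: 0.412
gripper_force: 65.3
```

```bash
python3 hold.py;python3 go.py .6152 -.0901 .1 .786 .6152 -.0901 .0766 .786; python3 - <<'E'
from h import *;from bench import capture
for n in("top","side"):
    c=capture(n)
    for b,st in blobs(c,"orange",10): print(n,b,w(c,*b,.24))
E
```

```text
pos [ 0.6111 -0.089   0.1947] open 0.41225527137357537
held at [ 0.6207 -0.0854  0.2047] offset [0.0096 0.0036] [283. 264.] [  93   85 4193]
t 16.9 pos [ 0.6111 -0.089   0.1945] open 0.412 F [-0.  -0.4  0.1] joints [-0.14  0.36 -0.06  1.14 -0.    2.21]
[ 0.6152 -0.0901  0.1     0.786 ] [0.008, 0.014, 0.378, 0.001]
[ 0.6152 -0.0901  0.0766  0.786 ] [0.008, 0.014, 0.472, 0.001]
top [243.5 270. ] [0.37145114 0.09378388 0.24      ]
top [  1.6875 368.5   ] [0.12622848 0.68355234 0.24      ]
top [ 41.75       368.97727273] [0.12596966 0.5852106  0.24      ]
side [162.5 101.5] [0.11233447 0.76944501 0.24      ]
side [158.03846154 109.30769231] [0.11333752 0.66706594 0.24      ]
side [216.5 193.5] [ 0.38175836 -0.03478813  0.24      ]
side [260.86363636 197.20454545] [ 0.48978687 -0.06072869  0.24      ]
```

jog_arm(
  plan=[1,0.008,0.014,0.1,0,1,0.008,0.014,0.2,0,1,0.008,0.014,0.3,0,1,0.008,0.014,0.36,0,1,0.008,0.014,0.36,0,1,0.008,0.014,0.36,0],
)

```text
t: 17.53
ee_pos: [0.614, -0.0899, 0.1032]
ee_rot: [0.923, 0.384, -0.001, -0.001]
contact_force: [-0.1, 0.5, 0.2]
opening: 0.415
gripper_force: 65.3
```

```bash
python3 hold.py;python3 go.py .6152 -.0901 .0766 .786;  python3 - <<'E'
from h import *;from bench import capture;import pickle
c=capture("wrist");pickle.dump(c,open("w5.pkl","wb"));d=capture("side")
cv2.imwrite("pics/w5.png",np.hstack([cv2.resize(c["color"][60:,120:440,::-1],(480,540),interpolation=cv2.INTER_CUBIC),cv2.resize(d["color"][140:320,210:310,::-1],(300,540),interpolation=cv2.INTER_CUBIC)]))
E
```

```text
pos [ 0.614  -0.0899  0.1032] open 0.41492723907403856
held at [ 0.6175 -0.0908  0.1132] offset [ 0.0035 -0.0009] [281. 277.] [  86   90 4172]
t 17.6 pos [ 0.6151 -0.0901  0.1045] open 0.413 F [ 0.2 -0.3  0.2] joints [-0.15  0.43 -0.18  0.96  0.    2.21]
[ 0.6152 -0.0901  0.0766  0.786 ] [0.0, 0.0, 0.112, 0.001]
```

View pics/w5.png

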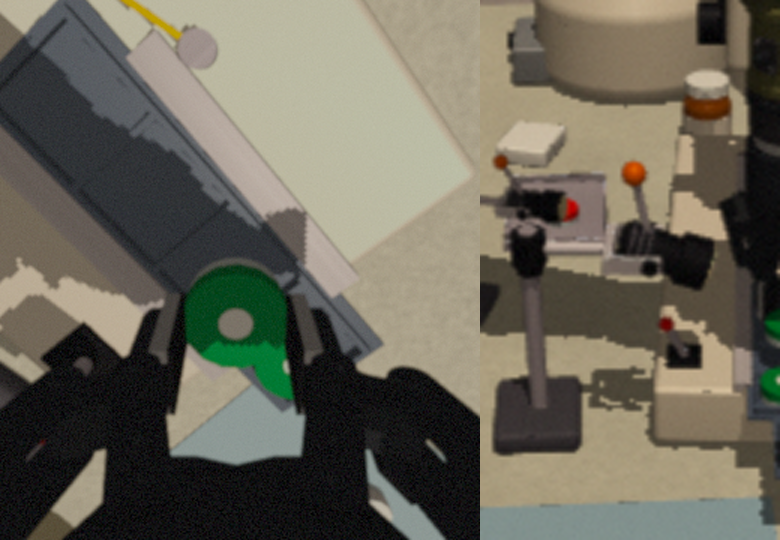

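The hand is clear of the lamp now (no force), with the dish over well 2 and the right finger beside dish A. Lowering.

jog_arm(
  plan=[1,0,0,0.04,0,1,0,0,0.07,0,1,0,0,0.09,0,1,0,0,0.105,0,1,0,0,0.112,0,1,0,0,0.112,0,1,0,0,0.112,0],
)

```text
t: 18.27
ee_pos: [0.6142, -0.0899, 0.0771]
ee_rot: [0.923, 0.384, -0.0, -0.0]
contact_force: [-5.9, 1.5, 13.3]
opening: 0.414
gripper_force: 67.0
```

jog_arm(
  plan=[1,0,0,-0.003,0,0.04,0,0,-0.003,0,0.04,0,0,-0.003,0,0.04,0,0,-0.003,0,0.04,0,0,-0.1,0,0.04,0,0,-0.25,0,-0.15,0,0,-0.4,0,-0.15,0,0,-0.48,0,-0.15,0,0,-0.48,0,-0.15,0,0,-0.48,0],
)

```text
t: 19.1
ee_pos: [0.6159, -0.0902, 0.1971]
ee_rot: [0.923, 0.384, 0.001, 0.001]
contact_force: [0.3, 1.0, -0.7]
opening: 0.575
gripper_force: 0.0
```

```bash
cat > ring.py <<'E'
# green dishes in wrist view near carrier: centroid, bbox ratio, ellipse
from h import *;from bench import capture,state;import pickle,sys
c=capture("wrist");pickle.dump(c,open("last.pkl","wb"))
h=cv2.cvtColor(c["color"],cv2.COLOR_RGB2HSV);m=((h[...,0]>50)&(h[...,0]<85)&(h[...,1]>140)).astype(np.uint8)
m=cv2.morphologyEx(m,cv2.MORPH_OPEN,np.ones((3,3)))
for ct in cv2.findContours(m,cv2.RETR_EXTERNAL,cv2.CHAIN_APPROX_NONE)[0]:
    if cv2.contourArea(ct)<400: continue
    (u,v),ax,an=cv2.fitEllipse(ct);K,R,t=cam(c)
    X=w(c,u,v,float(sys.argv[1]));d=(R@X+t)[2]
    if max(ax)<120: print((round(u),round(v)),"axes mm",(np.array(ax)*d/K[0,0]*1e3).round(1),X.round(4))
E
python3 ring.py .085; python3 go.py .4405 -.316 .15 1.486
```

```text
(303, 241) axes mm [35.  36.8] [ 0.6096 -0.1341  0.085 ]
(273, 205) axes mm [35.8 36.6] [ 0.6149 -0.0885  0.085 ]
t 19.1 pos [ 0.6147 -0.09    0.1954] open 0.575 F [-0.6 -0.1 -0.5] joints [-0.15  0.37 -0.05  1.15  0.    2.21]
[ 0.4405 -0.316   0.15    1.486 ] [-1.132, 0.144, 0.182, -0.222]
```

```bash
python3 go.py .60 -.2 .2 .966 .4405 -.315 .15 .966  .4405 -.315 .08 .966
```

```text
t 19.1 pos [ 0.6147 -0.09    0.1954] open 0.575 F [-0.6 -0.1 -0.5] joints [-0.15  0.37 -0.05  1.15  0.    2.21]
[ 0.6   -0.2    0.2    0.966] [-0.353, 0.269, -0.018, -0.057]
[ 0.4405 -0.315   0.15    0.966 ] [-1.13, 0.141, 0.182, -0.057]
[ 0.4405 -0.315   0.08    0.966 ] [-1.13, 0.141, 0.462, -0.057]
```

jog_arm(
  plan=[-0.15,-0.12,0.1,0,-0.02,-0.15,-0.23,0.2,0,-0.057,-0.15,-0.35,0.27,0,-0.057,-0.15,-0.51,0.24,0.04,-0.057,-0.15,-0.66,0.21,0.08,-0.057,-0.15,-0.82,0.18,0.12,-0.057,-0.15,-0.98,0.16,0.16,-0.057,-0.15,-1,0.14,0.18,-0.057,-0.15,-1,0.14,0.18,-0.057,-0.15,-1,0.14,0.18,-0.057,-0.15,-1,0.14,0.18,-0.057],
)

```text
t: 20.07
ee_pos: [0.4642, -0.2914, 0.1505]
ee_rot: [0.885, 0.465, 0.0, -0.0]
contact_force: [0.4, -0.1, -0.1]
opening: 0.575
gripper_force: 0.0
```

```bash
python3 ring.py .016; python3 - <<'E'
from h import *;from bench import capture
c=capture("side")
for b,st in blobs(c,"green",100):
    X=w(c,*b,.016)
    if X[1]<0 and X[0]>.3: print("side",X.round(4))
E
python3 go.py .4405 -.3155 .08 .966  .4405 -.3155 .008 .966
```

```text
(370, 261) axes mm [33.8 36.4] [ 0.5066 -0.4059  0.016 ]
(272, 227) axes mm [34.8 35.3] [ 0.4433 -0.3148  0.016 ]
side [ 0.6204 -0.0257  0.016 ]
side [ 0.44  -0.319  0.016]
side [ 0.5041 -0.4112  0.016 ]
t 20.2 pos [ 0.4647 -0.2913  0.151 ] open 0.573 F [-0.5  0.5  0.3] joints [-0.56  0.26 -0.3   1.    0.    1.61]
[ 0.4405 -0.3155  0.08    0.966 ] [-0.135, -0.025, 0.284, 0.001]
[ 0.4405 -0.3155  0.008   0.966 ] [-0.135, -0.025, 0.572, 0.001]
```

jog_arm(
  plan=[-0.15,-0.13,-0.02,0.08,0,-0.15,-0.135,-0.025,0.22,0,-0.15,-0.135,-0.025,0.36,0,-0.15,-0.135,-0.025,0.5,0,-0.15,-0.135,-0.025,0.572,0,-0.15,-0.135,-0.025,0.572,0,-0.15,-0.135,-0.025,0.572,0,1,-0.135,-0.025,0.572,0,1,-0.135,-0.025,0.572,0,1,-0.135,-0.025,0.572,0,1,-0.135,-0.025,0.572,0],
)

```text
t: 21.08
ee_pos: [0.4407, -0.3171, 0.0097]
ee_rot: [0.885, 0.465, 0.001, 0.002]
contact_force: [0.8, 0.8, 6.6]
opening: 0.413
gripper_force: 60.5
```

jog_arm(
  plan=[1,0,0,-0.1,0,1,0,0,-0.25,0,1,0,0,-0.4,0,1,0,0,-0.48,0,1,0,0,-0.48,0,1,0,0,-0.48,0,1,0,0,-0.48,0],
)

```text
t: 21.67
ee_pos: [0.4385, -0.3159, 0.1274]
ee_rot: [0.885, 0.465, -0.0, -0.0]
contact_force: [-0.6, 0.3, -1.3]
opening: 0.411
gripper_force: 59.9
```

```bash
python3 ring.py .135; python3 go.py .60 -.2 .15 .966 .6182 -.0431 .15 .966  .6182 -.0431 .105 .966
```

```text
(277, 269) axes mm [34.8 36.3] [ 0.4418 -0.3128  0.135 ]
(388, 241) axes mm [18.1 19.8] [ 0.4972 -0.3312  0.135 ]
t 21.7 pos [ 0.4381 -0.3156  0.1267] open 0.415 F [-0.4 -0.4 -0.5] joints [-0.62  0.27 -0.35  0.95 -0.    1.55]
[ 0.6   -0.2    0.15   0.966] [0.748, 0.27, -0.094, 0.0]
[ 0.6182 -0.0431  0.15    0.966 ] [1.306, -0.026, -0.093, 0.0]
[ 0.6182 -0.0431  0.105   0.966 ] [1.306, -0.026, 0.087, 0.0]
```

jog_arm(
  plan=[1,0.13,0.05,-0.09,0,1,0.28,0.1,-0.09,0,1,0.44,0.16,-0.09,0,1,0.6,0.22,-0.09,0,1,0.75,0.27,-0.09,0,1,0.88,0.2,-0.09,0,1,1,0.137,-0.09,0,1,1,0.137,-0.09,0,1,1,0.137,-0.09,0],
)

```text
t: 22.47
ee_pos: [0.6082, -0.1278, 0.1483]
ee_rot: [0.885, 0.466, -0.001, -0.001]
contact_force: [-0.1, -0.5, 0.0]
opening: 0.416
gripper_force: 60.1
```

```bash
python3 go.py .6185 -.0431 .15 .966  .6185 -.0431 .105 .966
```

```text
t 22.5 pos [ 0.6082 -0.1278  0.1483] open 0.416 F [-0.1 -0.5  0. ] joints [-0.21  0.4  -0.12  1.06 -0.    1.96]
[ 0.6185 -0.0431  0.15    0.966 ] [0.303, -0.157, -0.007, 0.001]
[ 0.6185 -0.0431  0.105   0.966 ] [0.303, -0.157, 0.173, 0.001]
```

jog_arm(
  plan=[1,0.1,-0.05,0,0,1,0.2,-0.1,0,0,1,0.303,-0.157,0,0,1,0.303,-0.157,0.08,0,1,0.303,-0.157,0.17,0,1,0.303,-0.157,0.17,0,1,0.303,-0.157,0.17,0,1,0.303,-0.157,0.17,0],
)

```text
t: 23.13
ee_pos: [0.6197, -0.0463, 0.1081]
ee_rot: [0.886, 0.464, -0.0, -0.0]
contact_force: [0.6, 0.2, -0.2]
opening: 0.416
gripper_force: 60.1
```

```bash
python3 ring.py .115; python3 go.py .6185 -.0431 .0766 .966
```

```text
(280, 276) axes mm [34.  49.5] [ 0.6221 -0.0477  0.115 ]
t 23.2 pos [ 0.6203 -0.0463  0.1087] open 0.415 F [ 0.5 -0.5 -0.2] joints [-0.07  0.42 -0.18  0.97 -0.    2.1 ]
[ 0.6185 -0.0431  0.0766  0.966 ] [0.006, -0.013, 0.129, -0.0]
```

jog_arm(
  plan=[1,0.006,-0.013,0.03,0,1,0.006,-0.013,0.06,0,1,0.006,-0.013,0.09,0,1,0.006,-0.013,0.11,0,1,0.006,-0.013,0.122,0,1,0.006,-0.013,0.122,0,1,0.006,-0.013,0.122,0],
)

```text
t: 23.77
ee_pos: [0.6173, -0.0421, 0.0777]
ee_rot: [0.885, 0.465, -0.0, -0.0]
contact_force: [-3.6, 0.6, 7.1]
opening: 0.414
gripper_force: 60.7
```

jog_arm(
  plan=[1,0.0,0.0,0.002,0,0,0,0,0.002,0,0,0,0,0.002,0,0,0,0,0.002,0,0,0,0,-0.1,0,0,0,0,-0.25,0,-0.15,0,0,-0.4,0,-0.15,0,0,-0.48,0,-0.15,0,0,-0.48,0,-0.15,0,0,-0.48,0],
)

```text
t: 24.6
ee_pos: [0.6191, -0.0422, 0.1986]
ee_rot: [0.885, 0.465, 0.001, 0.001]
contact_force: [0.1, -0.9, -0.5]
opening: 0.577
gripper_force: 0.0
```

```bash
python3 ring.py .085; python3 - <<'E'
from h import *;from bench import capture
for n in("side","top"):
  c=capture(n)
  for b,st in blobs(c,"green",80):
    X=w(c,*b,.016)
    if X[1]<0 and X[0]>.3: print(n,X.round(4))
E
python3 go.py .60 -.2 .2 1.486 .5050 -.4085 .15 1.486
```

```text
(313, 280) axes mm [25.  34.8] [ 0.6051 -0.1294  0.085 ]
(298, 244) axes mm [35.4 36.4] [ 0.6147 -0.0876  0.085 ]
(274, 203) axes mm [35.7 36.6] [ 0.6193 -0.0403  0.085 ]
side [ 0.6229 -0.0011  0.016 ]
side [ 0.4722 -0.4308  0.016 ]
top [ 0.4725 -0.4288  0.016 ]
t 24.8 pos [ 0.6169 -0.042   0.1955] open 0.575 F [0.1 0.2 0. ] joints [-0.07  0.37 -0.06  1.15  0.    2.11]
[ 0.6   -0.2    0.2    1.486] [-0.559, 0.303, -0.018, -0.165]
[ 0.505  -0.4085  0.15    1.486 ] [-1.461, 0.464, 0.183, -0.165]
```

Dish D was knocked to (0.472, −0.429), so I'll go there, keeping the hand's present heading.

```bash
python3 go.py .60 -.15 .2 .966 .58 -.25 .2 .966; python3 - <<'E'
from h import *;import pickle
t=pickle.load(open("top0.pkl","rb"));print(w(t,595*.7,397*.7,.0),w(t,608*.7,397*.7,.0), w(t,622*.7,400*.7,.085))
E
```

```text
t 24.8 pos [ 0.6169 -0.042   0.1955] open 0.575 F [0.1 0.2 0. ] joints [-0.07  0.37 -0.06  1.15  0.    2.11]
[ 0.6   -0.15   0.2    0.966] [-0.394, 0.19, -0.018, 0.0]
[ 0.58  -0.25   0.2    0.966] [-0.769, 0.351, -0.018, 0.0]
[ 0.33837067 -0.41029839  0.        ] [ 0.33861563 -0.43768976  0.        ] [ 0.33913118 -0.43759273  0.085     ]
```

jog_arm(
  plan=[-0.15,-0.13,0.06,0,0,-0.15,-0.26,0.12,0,0,-0.15,-0.39,0.19,0,0,-0.15,-0.52,0.25,0,0,-0.15,-0.65,0.3,0,0,-0.15,-0.77,0.35,0,0,-0.15,-0.9,0.34,0,0,-0.15,-1,0.33,0,0,-0.15,-1,0.33,0,0,-0.15,-1,0.33,0,0],
)

```text
t: 25.58
ee_pos: [0.5423, -0.2954, 0.1957]
ee_rot: [0.886, 0.464, -0.001, -0.001]
contact_force: [0.1, 0.3, -0.1]
opening: 0.574
gripper_force: 0.0
```

```bash
python3 go.py .4724 -.4285 .1 .966
```

```text
t 25.6 pos [ 0.5423 -0.2954  0.1957] open 0.574 F [ 0.1  0.3 -0.1] joints [-0.5   0.36 -0.06  1.15  0.    1.68]
[ 0.4724 -0.4285  0.1     0.966 ] [-0.597, 0.075, 0.382, -0.001]
```

jog_arm(
  plan=[-0.15,-0.15,0.02,0,0,-0.15,-0.3,0.04,0,0,-0.15,-0.45,0.06,0,0,-0.15,-0.595,0.075,0.05,0,-0.15,-0.595,0.075,0.2,0,-0.15,-0.595,0.075,0.35,0,-0.15,-0.595,0.075,0.38,0,-0.15,-0.595,0.075,0.38,0,-0.15,-0.595,0.075,0.38,0],
)

```text
t: 26.33
ee_pos: [0.4755, -0.4269, 0.1026]
ee_rot: [0.885, 0.466, -0.0, -0.001]
contact_force: [-0.0, -0.2, -0.2]
opening: 0.575
gripper_force: 0.0
```

```bash
python3 near.py; python3 go.py .4724 -.4285 .008 .966
```

```text
wrist [  44   44 1279] [ 0.4754 -0.4271  0.016 ]
side [ 20  19 292] [ 0.4724 -0.4307  0.016 ]
top [ 12  12 105] [ 0.4722 -0.429   0.016 ]
t 26.5 pos [ 0.4768 -0.4284  0.1048] open 0.573 F [0.6 0.1 0.4] joints [-0.73  0.46 -0.13  0.98  0.    1.44]
[ 0.4724 -0.4285  0.008   0.966 ] [-0.01, -0.016, 0.387, 0.001]
```

jog_arm(
  plan=[-0.15,-0.01,-0.014,0.12,0,-0.15,-0.01,-0.014,0.26,0,-0.15,-0.01,-0.014,0.385,0,-0.15,-0.01,-0.014,0.385,0,-0.15,-0.01,-0.014,0.385,0,1,-0.01,-0.014,0.385,0,1,-0.01,-0.014,0.385,0,1,-0.01,-0.014,0.385,0,1,-0.01,-0.014,0.385,0,1,-0.01,-0.014,0.385,0],
)

```text
t: 27.32
ee_pos: [0.4725, -0.4295, 0.0091]
ee_rot: [0.885, 0.465, 0.001, 0.002]
contact_force: [-1.3, 0.8, 7.2]
opening: 0.418
gripper_force: 60.6
```

jog_arm(
  plan=[1,0,0,-0.1,0,1,0,0,-0.25,0,1,0,0,-0.4,0,1,0,0,-0.55,0,1,0,0,-0.6,0,1,0,0,-0.6,0,1,0,0,-0.6,0],
)

```text
t: 27.9
ee_pos: [0.4715, -0.4288, 0.1582]
ee_rot: [0.885, 0.465, 0.001, 0.002]
contact_force: [-0.6, -0.2, -1.0]
opening: 0.413
gripper_force: 59.9
```

```bash
python3 ring.py .168; python3 go.py .60 -.2 .16 .966 .6222 .0037 .16 .966
```

```text
(277, 269) axes mm [34.  35.8] [ 0.4758 -0.4241  0.168 ]
t 27.9 pos [ 0.4706 -0.4279  0.1564] open 0.416 F [-0.5  0.1 -0.7] joints [-0.74  0.42 -0.07  1.08  0.    1.44]
[ 0.6   -0.2    0.16   0.966] [1.044, -0.092, -0.014, 0.0]
[0.6222 0.0037 0.16   0.966 ] [1.766, -0.481, -0.015, 0.0]
```

jog_arm(
  plan=[1,0.16,-0.01,0,0,1,0.32,-0.03,0,0,1,0.48,-0.04,0,0,1,0.64,-0.055,0,0,1,0.8,-0.07,0,0,1,0.93,-0.08,0,0,1,1,-0.085,0,0,1,1,-0.085,0,0,1,1,-0.085,0,0],
)

```text
t: 28.7
ee_pos: [0.5943, -0.2088, 0.1543]
ee_rot: [0.885, 0.466, -0.001, -0.001]
contact_force: [0.2, -0.5, -0.9]
opening: 0.412
gripper_force: 59.9
```

```bash
python3 go.py .612 -.1 .16 .966 .6225 .0037 .16 .966 .6225 .0037 .105 .966
```

```text
t 28.7 pos [ 0.5943 -0.2088  0.1543] open 0.412 F [ 0.2 -0.5 -0.9] joints [-0.34  0.41 -0.09  1.08 -0.    1.83]
[ 0.612 -0.1    0.16   0.966] [0.399, -0.188, -0.023, 0.001]
[0.6225 0.0037 0.16   0.966 ] [0.764, -0.388, -0.023, 0.001]
[0.6225 0.0037 0.105  0.966 ] [0.765, -0.387, 0.197, 0.001]
```

jog_arm(
  plan=[1,0.13,-0.05,-0.01,0,1,0.26,-0.11,-0.02,0,1,0.4,-0.188,-0.02,0,1,0.53,-0.26,-0.02,0,1,0.66,-0.33,-0.02,0,1,0.765,-0.387,-0.02,0,1,0.765,-0.387,0.1,0,1,0.765,-0.387,0.19,0,1,0.765,-0.387,0.19,0,1,0.765,-0.387,0.19,0,1,0.765,-0.387,0.19,0],
)

```text
t: 29.62
ee_pos: [0.624, 0.0011, 0.1091]
ee_rot: [0.886, 0.464, -0.0, 0.0]
contact_force: [0.6, 0.2, -0.4]
opening: 0.415
gripper_force: 60.0
```

```bash
python3 ring.py .115; python3 go.py .6225 .0037 .0775 .966
```

```text
(375, 384) axes mm [11.9 24.1] [ 0.6304 -0.0976  0.115 ]
(280, 275) axes mm [34.6 49.2] [ 6.264e-01 -4.000e-04  1.150e-01]
t 29.7 pos [0.6247 0.0012 0.1098] open 0.415 F [ 0.2  0.2 -0.2] joints [ 0.    0.43 -0.17  0.97 -0.    2.18]
[0.6225 0.0037 0.0775 0.966 ] [0.003, -0.013, 0.129, -0.0]
```

jog_arm(
  plan=[1,0.003,-0.013,0.03,0,1,0.003,-0.013,0.06,0,1,0.003,-0.013,0.09,0,1,0.003,-0.013,0.11,0,1,0.003,-0.013,0.124,0,1,0.003,-0.013,0.126,0,1,0.003,-0.013,0.126,0],
)

```text
t: 30.25
ee_pos: [0.6213, 0.0048, 0.0772]
ee_rot: [0.885, 0.465, -0.0, -0.0]
contact_force: [-2.0, -0.1, 2.8]
opening: 0.417
gripper_force: 60.3
```

jog_arm(
  plan=[1,0,0,0.003,0,0,0,0,0.003,0,0,0,0,0.003,0,0,0,0,0.003,0,0,0,0,-0.1,0,0,0,0,-0.25,0,0,0,0,-0.4,0,0,0,0,-0.55,0,0,0,0,-0.6,0,0,0,0,-0.6,0],
)

```text
t: 31.08
ee_pos: [0.6245, 0.0048, 0.2318]
ee_rot: [0.885, 0.465, 0.004, 0.002]
contact_force: [0.3, -0.5, 0.5]
opening: 0.496
gripper_force: 0.0
```

```bash
python3 ring.py .085; python3 - <<'E'
from h import *;from bench import capture;import pickle
c=pickle.load(open("last.pkl","rb"))
h=c["color"][:,:,::-1];cv2.imwrite("pics/w6.png",cv2.resize(h,(800,600),interpolation=cv2.INTER_CUBIC))
E
python3 go.py .6 -.24 .22 1.486 .6 -.24 .12 1.486
```

```text
(312, 264) axes mm [29.2 34.6] [ 0.6128 -0.0841  0.085 ]
(295, 231) axes mm [35.2 36.6] [ 0.6193 -0.0398  0.085 ]
(273, 194) axes mm [35.5 36.9] [0.6236 0.0069 0.085 ]
t 31.1 pos [0.6232 0.0048 0.2291] open 0.5 F [ 0.5  0.3 -1.1] joints [0.01 0.35 0.01 1.22 0.   2.18]
[ 0.6   -0.24   0.22   1.486] [-0.859, 0.479, 0.036, -0.165]
[ 0.6   -0.24   0.12   1.486] [-0.86, 0.478, 0.436, -0.165]
```

View pics/w6.png

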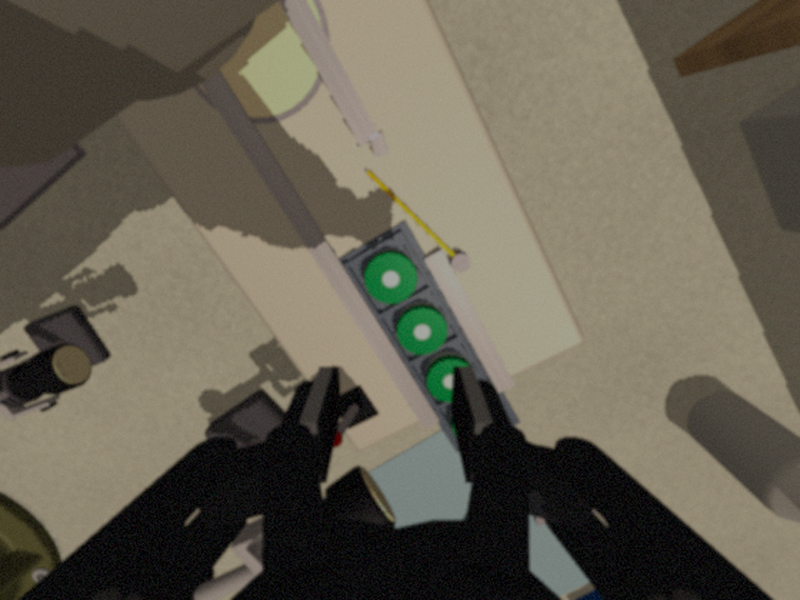

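All four green dishes sit in their wells, the catch is sprung beside the carrier, and the glass is visible at (275, 65). Next I'll grip the carrier's black grip with the jaws along y, which keeps the elbows off the lamp.

jog_arm(
  plan=[-0.4,-0.1,0.06,0,-0.039,-0.4,-0.2,0.12,0,-0.078,-0.4,-0.32,0.18,0,-0.117,-0.4,-0.45,0.25,0,-0.156,-0.4,-0.55,0.32,0,-0.195,-0.4,-0.65,0.38,0,-0.234,-0.4,-0.77,0.45,0,-0.273,-0.4,-0.78,0.45,0,-0.312,-0.4,-0.78,0.45,0,-0.351,-0.4,-0.78,0.45,0,-0.39,-0.4,-0.78,0.45,0,-0.42,-0.4,-0.78,0.45,0,-0.42],
)

```text
t: 32.13
ee_pos: [0.6026, -0.2194, 0.2246]
ee_rot: [0.414, 0.91, -0.0, -0.002]
contact_force: [-0.0, -0.0, -0.8]
opening: 0.702
gripper_force: 0.0
```

```bash
python3 go.py .6034 -.2159 .22 3.056
```

```text
t 32.1 pos [ 0.6026 -0.2194  0.2246] open 0.702 F [-0.  -0.  -0.8] joints [-0.35  0.4   0.06  1.23  0.    0.5 ]
[ 0.6034 -0.2159  0.22    3.056 ] [0.008, 0.012, 0.019, -0.244]
```

jog_arm(
  plan=[-0.15,0,0,0,-0.04,-0.15,0.008,0.012,0,-0.08,-0.15,0.008,0.012,0,-0.12,-0.15,0.008,0.012,0,-0.16,-0.15,0.008,0.012,0,-0.2,-0.15,0.008,0.012,0.1,-0.244,-0.15,0.008,0.012,0.25,-0.244,-0.15,0.008,0.012,0.4,-0.244,-0.15,0.008,0.012,0.4,-0.244,-0.15,0.008,0.012,0.4,-0.244],
)

```text
t: 32.97
ee_pos: [0.6019, -0.2151, 0.1242]
ee_rot: [0.045, 0.999, 0.001, -0.003]
contact_force: [-0.0, -0.2, 0.3]
opening: 0.577
gripper_force: 0.0
```

```bash
python3 go.py .6034 -.2159 .075 3.056; python3 - <<'E'
from h import *;from bench import capture;import pickle
c=capture("side");cv2.imwrite("pics/s7.png",cv2.resize(c["color"][190:340,230:390,::-1],(640,600),interpolation=cv2.INTER_CUBIC));pickle.dump(c,open("s7.pkl","wb"))
E
```

```text
t 33.0 pos [ 0.6019 -0.2151  0.1242] open 0.577 F [-0.  -0.2  0.3] joints [-0.34  0.45 -0.1   1.03 -0.   -0.25]
[ 0.6034 -0.2159  0.075   3.056 ] [-0.008, -0.003, 0.197, -0.002]
```

jog_arm(
  plan=[-0.15,-0.007,-0.003,0.08,0,-0.15,-0.007,-0.003,0.15,0,-0.15,-0.007,-0.003,0.195,0,-0.15,-0.007,-0.003,0.195,0,0.2,-0.007,-0.003,0.195,0,1,-0.007,-0.003,0.195,0,1,-0.007,-0.003,0.195,0,1,-0.007,-0.003,0.195,0,1,-0.007,-0.003,0.195,0,1,-0.007,-0.003,0.195,0],
)

```text
t: 33.85
ee_pos: [0.6073, -0.2172, 0.0797]
ee_rot: [0.044, 0.999, -0.0, 0.001]
contact_force: [-0.6, 1.3, 5.5]
opening: 0.328
gripper_force: 59.4
```

```bash
python3 go.py .6242 .0331 .075 3.056 .6034 -.2159 .075 3.056
```

```text
t 33.9 pos [ 0.6073 -0.2172  0.0797] open 0.328 F [-0.6  1.3  5.5] joints [-0.34  0.49 -0.15  0.93  0.   -0.26]
[0.6242 0.0331 0.075  3.056 ] [0.021, 1.003, 0.019, -0.001]
[ 0.6034 -0.2159  0.075   3.056 ] [0.016, 0.004, 0.019, -0.001]
```

jog_arm(
  plan=[1,0,0.02,0,0,1,0,0.05,0,0,1,0,0.09,0,0,1,0,0.13,0,0,1,0,0.17,0,0,1,0,0.21,0,0,1,0,0.25,0,0,1,0,0.29,0,0,1,0,0.33,0,0,1,0,0.37,0,0,1,0,0.4,0,0,1,0,0.42,0,0],
)

```text
t: 34.85
ee_pos: [0.6168, -0.1152, 0.0805]
ee_rot: [0.045, 0.999, -0.003, 0.002]
contact_force: [-3.3, -9.1, 9.0]
opening: 0.332
gripper_force: 59.8
```

```bash
python3 go.py .6242 .0331 .077 3.056;python3 ring.py .085
```

```text
t 34.9 pos [ 0.6168 -0.1152  0.0805] open 0.332 F [-3.3 -9.1  9. ] joints [-0.18  0.46 -0.2   0.91 -0.01 -0.09]
[0.6242 0.0331 0.077  3.056 ] [0.024, 0.594, 0.01, -0.001]
(420, 269) axes mm [21.8 40.2] [ 0.6211 -0.0399  0.085 ]
(510, 262) axes mm [29.3 44.2] [0.6211 0.0067 0.085 ]
```

jog_arm(
  plan=[1,0,0.02,0,0,1,0,0.05,0,0,1,0,0.09,0,0,1,0,0.13,0,0,1,0,0.17,0,0,1,0,0.21,0,0,1,0,0.25,0,0,1,0,0.29,0,0,1,0,0.33,0,0,1,0,0.37,0,0,1,0,0.41,0,0,1,0,0.44,0,0],
)

```text
t: 35.9
ee_pos: [0.6264, -0.0057, 0.0805]
ee_rot: [0.045, 0.999, -0.003, 0.002]
contact_force: [-3.6, -10.6, 12.4]
opening: 0.333
gripper_force: 60.1
```

jog_arm(
  plan=[1,0,0.02,0,0,1,0,0.04,0,0,1,0,0.06,0,0,1,0,0.08,0,0,1,0,0.1,0,0,1,0,0.11,0,0,1,0,0.12,0,0,1,0,0.13,0,0,1,0,0.135,0,0,1,0,0.135,0,0],
)

```text
t: 36.73
ee_pos: [0.6293, 0.0277, 0.0805]
ee_rot: [0.045, 0.999, -0.003, 0.001]
contact_force: [-3.5, -9.2, 11.7]
opening: 0.334
gripper_force: 60.1
```

```bash
python3 go.py .6242 .0331 .077 3.056; python3 - <<'E'
from h import *;from bench import capture
for n in("side","wrist"):
  c=capture(n)
  for b,st in blobs(c,"yellow",8): print(n,b,st,w(c,*b,.07).round(4))
E
```

```text
t 36.7 pos [0.6293 0.0277 0.0805] open 0.334 F [-3.5 -9.2 11.7] joints [ 0.05  0.46 -0.19  0.92 -0.01  0.14]
[0.6242 0.0331 0.077  3.056 ] [0.022, 0.02, 0.014, -0.001]
side [333.56862745 412.62745098] [330 409   8  11  51] [ 0.6028 -0.5296  0.07  ]
side [317.18965517 414.5862069 ] [314 410   7  10  58] [ 0.5745 -0.5319  0.07  ]
wrist [356.75510204 304.2244898 ] [349 302  15   6  49] [0.665  0.0734 0.07  ]
wrist [275.57216495 316.33505155] [247 311  59  12 194] [0.6698 0.0227 0.07  ]
```

jog_arm(
  plan=[1,0,0.006,0,0,1,0,0.012,0,0,1,0,0.018,0,0,1,0,0.022,0,0,1,0,0.022,0,0,1,0,0.022,0,0],
)

```text
t: 37.33
ee_pos: [0.63, 0.0331, 0.0805]
ee_rot: [0.045, 0.999, -0.003, 0.002]
contact_force: [-3.3, -8.3, 12.0]
opening: 0.325
gripper_force: 60.0
```

```bash
python3 - <<'E'
from h import *;from bench import capture
c=capture("wrist")
for b,st in blobs(c,"yellow",8): print(b,st,w(c,*b,.07).round(4))
cv2.imwrite("pics/w8.png",cv2.resize(c["color"][180:420,200:480,::-1],(700,600),interpolation=cv2.INTER_CUBIC))
E
```

```text
[342.11111111 292.22222222] [340 291   6   3   9] [0.6563 0.07   0.07  ]
[276.41791045 307.61691542] [248 300  57  17 201] [0.664  0.0292 0.07  ]
```

The catch end has moved in from x≈0.665 to 0.656, so it has snapped behind the plate. Release and back off.

jog_arm(
  plan=[1,0,-0.008,0,0,-0.15,0,-0.008,0,0,-0.15,0,-0.008,0,0,-0.15,0,-0.008,0,0,-0.15,0,-0.008,-0.12,0,-0.15,0,-0.15,-0.2,0,-0.15,0,-0.3,-0.25,0,-0.15,0,-0.4,-0.35,0,-0.15,0,-0.4,-0.5,0,-0.15,0,-0.4,-0.65,0,-0.15,0,-0.4,-0.8,0,-0.15,0,-0.4,-0.95,0],
)

```text
t: 38.38
ee_pos: [0.6194, -0.0636, 0.3172]
ee_rot: [0.045, 0.999, -0.0, -0.0]
contact_force: [1.8, -0.7, -0.5]
opening: 0.571
gripper_force: 0.0
```

```bash
python3 go.py; python3 - <<'E'
from h import *;from bench import capture;import pickle
from scipy.optimize import least_squares
cs={}
for n in("top","side","wrist"):
  c=cs[n]=capture(n);pickle.dump(c,open(f"l_{n}.pkl","wb"))
  for k in("yellow","orange","green"):
   for b,st in blobs(c,k,10):
    X=w(c,*b,{"yellow":.07,"orange":.245,"green":.085}[k])
    if .4<X[0]<.68 and -.15<X[1]<.25: print(n,k,b.round(1),st[2:],X.round(4))
E
```

```text
t 38.4 pos [ 0.6194 -0.0636  0.3172] open 0.571 F [ 1.8 -0.7 -0.5] joints [-0.1   0.34  0.19  1.42 -0.   -0.01]
top yellow [270.3 167.3] [28  7 35] [0.6588 0.0321 0.07  ]
top green [242.6 176.3] [ 17  13 132] [0.6295 0.1112 0.085 ]
side orange [286.7 174.7] [11  4 15] [0.5591 0.0514 0.245 ]
side orange [260.9 197.2] [ 7  8 44] [ 0.4898 -0.0702  0.245 ]
side green [309.4 205.6] [ 14  30 362] [0.635  0.1688 0.085 ]
wrist yellow [371.2 184.3] [14  5 15] [0.6543 0.0637 0.07  ]
wrist yellow [341.8 192.7] [43 13 66] [0.6628 0.0231 0.07  ]
wrist orange [231.6  14.3] [13  4 15] [ 0.4819 -0.0807  0.245 ]
wrist orange [239.3  36.6] [17 27 88] [ 0.4948 -0.0775  0.245 ]
wrist orange [216.7  28.9] [ 3 10 16] [ 0.4891 -0.0915  0.245 ]
wrist green [253.6  36.2] [ 6  5 13] [ 0.4645 -0.0765  0.085 ]
wrist green [259.5  72.2] [ 2  7 13] [ 0.502  -0.0739  0.085 ]
wrist green [262.1  94.5] [26 14 80] [ 0.5265 -0.0735  0.085 ]
wrist green [262.2 115.2] [ 7 13 29] [ 0.55   -0.0759  0.085 ]
wrist green [427.9 166.3] [  67   31 1229] [0.6322 0.132  0.085 ]
wrist green [482.3 167.9] [ 35  32 667] [0.6405 0.2027 0.085 ]
wrist green [511.6 157.3] [15 10 29] [0.6298 0.2381 0.085 ]
wrist green [354. 164.] [13  1 13] [0.6206 0.0364 0.085 ]
wrist green [489.5 190.5] [ 5  7 11] [0.6724 0.2168 0.085 ]
```

```bash
python3 - <<'E'
from fit import *
c=pickle.load(open("w1.pkl","rb"));q=lambda u,v:(u*.7-.15,v*.7-.15);k=140/365;q2=lambda u,v:(270+u*k-.3,30+v*k-.3)
obs=[(t,T(725,80),(.11,-.24,.065)),(t,T(592,130),(.05,-.125,.073)),(t,T(162,285),(-.11,.24,.065)),(t,T(421,178),(0,.024,.065)),
 (s,S(372,425),(-.11,-.24,.065)),(s,S(738,430),(.11,-.24,.065)),(s,S(628,300),(.05,-.125,.073)),(s,S(388,328),(-.0998,-.195,.0996)),(s,S(545,196),(0,.024,.065)),
 (c,q2(313,374),(.11,-.24,.065)),(c,q2(232,149),(.05,-.125,.073))]
W=[.5 if o[0] is c else 1 for o in obs]
f=lambda p:np.r_[np.concatenate([a*(proj(cc,l2w(p,L))[0]-u) for a,(cc,u,L) in zip(W,obs)]),(p[2]+.088)/.003]
r=least_squares(f,[.63,.115,-.088],loss="soft_l1");p=r.x;print(p,f(p)[:-1].reshape(-1,2).round(1).tolist())
print("field",l2w(p,(0,.07,.065)),"switch pivot",l2w(p,(-.085,-.195,.069)),"well1",l2w(p,(0,-.2495,.068)))
# post: foot/top + knob now
st=pickle.load(open("l_side.pkl","rb"))
for z in(.24,.245,.25):print(z,w(st,260.9,197.2,z))
E
```

```text
[ 0.6287  0.113  -0.0855] [[0.6, -0.5], [-0.5, 0.6], [-1.8, -2.8], [-1.7, -1.2], [-1.4, -0.6], [0.8, -0.2], [-0.0, 1.6], [-0.4, 0.7], [-0.1, 0.5], [0.1, 1.4], [-1.2, 0.2]]
field [0.6346 0.1828 0.065 ] switch pivot [ 0.5273 -0.074   0.069 ] well1 [ 0.6074 -0.1355  0.068 ]
0.24 [ 0.4899 -0.0607  0.24  ]
0.245 [ 0.4899 -0.0701  0.245 ]
0.25 [ 0.4899 -0.0796  0.25  ]
```

```bash
python3 go.py .49 -.0766 .30 3.056 .49 -.0766 .239 3.056
```

```text
t 38.5 pos [ 0.6218 -0.0635  0.3194] open 0.577 F [-0.   0.1 -1.2] joints [-0.1   0.34  0.19  1.41 -0.   -0.01]
[ 0.49   -0.0766  0.3     3.056 ] [0.521, -0.099, 0.074, -0.001]
[ 0.49   -0.0766  0.239   3.056 ] [0.523, -0.099, 0.318, -0.001]
```

jog_arm(
  plan=[-0.15,0.15,-0.03,0,0,-0.15,0.3,-0.06,0,0,-0.15,0.45,-0.09,0,0,-0.15,0.52,-0.1,0.07,0,-0.15,0.52,-0.1,0.07,0,-0.15,0.52,-0.1,0.07,0,-0.15,0.52,-0.1,0.07,0],
)

```text
t: 39.12
ee_pos: [0.4886, -0.0767, 0.2978]
ee_rot: [0.044, 0.999, 0.0, -0.0]
contact_force: [0.2, -0.4, 0.5]
opening: 0.572
gripper_force: 0.0
```

```bash
python3 go.py .491 -.0766 .239 3.056; python3 - <<'E'
from h import *;from bench import capture
for n in("wrist","side"):
  c=capture(n)
  for b,st in blobs(c,"orange",25): print(n,b,st,w(c,*b,.248).round(4))
cv2.imwrite("pics/x.png",c["color"])
E
```

```text
t 39.1 pos [ 0.4886 -0.0767  0.2978] open 0.572 F [ 0.2 -0.4  0.5] joints [-0.16  0.09 -0.17  1.31  0.   -0.07]
[ 0.491  -0.0766  0.239   3.056 ] [-0.01, 0.001, 0.235, -0.001]
wrist [483.93693694  38.47747748] [477  32  13  13 111] [0.3788 0.052  0.248 ]
wrist [270.17167382 235.87982833] [259 228  25  19 233] [ 0.4913 -0.0822  0.248 ]
side [158.03846154 109.30769231] [156 107   5   6  26] [0.1192 0.6407 0.248 ]
side [261.         197.24390244] [258 194   7   7  41] [ 0.4901 -0.076   0.248 ]
```

jog_arm(
  plan=[-0.15,-0.008,-0.006,0.08,0,-0.15,-0.008,-0.006,0.16,0,-0.15,-0.008,-0.006,0.235,0,-0.15,-0.008,-0.006,0.235,0,0.3,-0.008,-0.006,0.235,0,1,-0.008,-0.006,0.235,0,1,-0.008,-0.006,0.235,0,1,-0.008,-0.006,0.235,0,1,-0.008,-0.006,0.235,0,1,-0.008,-0.006,0.235,0],
)

```text
t: 40.05
ee_pos: [0.491, -0.0786, 0.2407]
ee_rot: [0.044, 0.999, -0.0, 0.001]
contact_force: [1.1, -0.2, 3.3]
opening: 0.188
gripper_force: 58.6
```

```bash
python3 go.py; python3 - <<'E'
# waypoints along arc: post, current knob -> target (world), as tool shifts
import numpy as np;from go import rel;from bench import state
from scipy.spatial.transform import Rotation as Ro
s=state();R=Ro.from_quat(s["ee_rot"]).as_matrix()
P=np.array([.4048,-.0765]);k0=np.array([.085,0.0,.285]) # radial, swing, tilt
for f in np.linspace(0,1,13):
    a=f*.8456;t=.285+f*(.4364-.285);r=.1+.07*np.sin(t-.5);z=.18+.07*np.cos(t-.5)
    X=np.r_[P+r*np.array([np.cos(a),np.sin(a)]),z]
    if f==0:X0=X
    d=R.T@(X-X0)/.25;print((d).round(3).tolist(),round(-a/np.pi,3))
E
```

```text
t 40.0 pos [ 0.491  -0.0786  0.2407] open 0.188 F [ 1.1 -0.2  3.3] joints [-0.16  0.11 -0.27  1.18 -0.   -0.07]
[0.0, 0.0, 0.0] -0.0
[-0.0, 0.024, -0.001] -0.022
[0.001, 0.049, -0.001] -0.045
[0.004, 0.074, -0.002] -0.067
[0.009, 0.098, -0.003] -0.09
[0.016, 0.123, -0.003] -0.112
[0.024, 0.147, -0.004] -0.135
[0.034, 0.17, -0.004] -0.157
[0.046, 0.193, -0.005] -0.179
[0.06, 0.216, -0.005] -0.202
[0.076, 0.237, -0.006] -0.224
[0.093, 0.258, -0.006] -0.247
[0.112, 0.277, -0.006] -0.269
```

jog_arm(
  plan=[1,0,0.024,0,-0.022,1,0.001,0.049,-0.001,-0.045,1,0.004,0.074,-0.002,-0.067,1,0.009,0.098,-0.003,-0.09,1,0.016,0.123,-0.003,-0.112,1,0.024,0.147,-0.004,-0.135,1,0.034,0.17,-0.004,-0.157,1,0.046,0.193,-0.005,-0.179,1,0.06,0.216,-0.005,-0.202,1,0.076,0.237,-0.006,-0.224,1,0.093,0.258,-0.006,-0.247,1,0.112,0.277,-0.006,-0.269],
)

```text
t: 41.05
ee_pos: [0.468, -0.0078, 0.2414]
ee_rot: [-0.371, 0.929, -0.001, -0.0]
contact_force: [-0.9, -4.7, 2.9]
opening: 0.19
gripper_force: 58.6
```

jog_arm(
  plan=[1,0,0,0,0,1,0,0,0,0,1,0,0,0,0,-0.15,0,0,0,0,-0.15,0,0,0,0,-0.15,0,0,0,0,-0.15,0,0,-0.1,0,-0.15,0,0,-0.25,0,-0.15,0,0,-0.35,0,-0.15,0,0,-0.35,0],
)

```text
t: 41.88
ee_pos: [0.4708, -0.0068, 0.3336]
ee_rot: [-0.369, 0.929, -0.001, 0.004]
contact_force: [1.0, -0.2, 0.4]
opening: 0.573
gripper_force: 0.0
```

```bash
python3 go.py; python3 - <<'E'
from h import *;from bench import capture;import pickle
for n in("wrist","side","top"):
  c=capture(n);pickle.dump(c,open(f"m_{n}.pkl","wb"))
  for b,st in blobs(c,"orange",20):
    X=w(c,*b,.25)
    if X[0]>.42:print(n,b,st,X.round(4))
E
```

```text
t 41.9 pos [ 0.4708 -0.0068  0.3336] open 0.573 F [ 1.  -0.2  0.4] joints [-0.02  0.04 -0.15  1.38  0.   -0.77]
wrist [279.0952381  220.47619048] [274 219  12   4  21] [ 0.4737 -0.0033  0.25  ]
side [251.         183.41025641] [248 180   7   7  39] [ 0.4662 -0.0046  0.25  ]
```

```bash
python3 go.py .50 -.25 .33 3.056
```

```text
t 42.0 pos [ 0.4684 -0.0069  0.3281] open 0.576 F [ 0.3 -0.5 -0. ] joints [-0.01  0.04 -0.16  1.37  0.   -0.77]
[ 0.5   -0.25   0.33   3.056] [0.575, -0.794, -0.008, 0.268]
```

jog_arm(
  plan=[-0.15,0.09,-0.12,-0.02,0.02,-0.15,0.18,-0.24,-0.02,0.06,-0.15,0.27,-0.37,-0.02,0.1,-0.15,0.36,-0.49,-0.02,0.14,-0.15,0.45,-0.61,-0.02,0.18,-0.15,0.54,-0.74,-0.02,0.22,-0.15,0.575,-0.79,-0.02,0.26,-0.15,0.575,-0.79,-0.02,0.268,-0.15,0.575,-0.79,-0.02,0.268],
)

```text
t: 42.78
ee_pos: [0.4985, -0.2502, 0.3311]
ee_rot: [0.044, 0.999, 0.001, -0.002]
contact_force: [0.5, 0.3, 0.4]
opening: 0.575
gripper_force: 0.0
```

```bash
python3 - <<'E'
from fit import *;from bench import capture
c1,c2=capture("top"),capture("side")
B=[]
for c in(c1,c2):
  for b,st in blobs(c,"orange",20):
    X=w(c,*b,.25)
    if X[0]>.42 and X[0]<.6:print(b,st,X.round(4));B.append(b)
r=least_squares(lambda X:np.r_[proj(c1,X)[0]-B[0],proj(c2,X)[0]-B[1]],[.47,0,.25]);print("knob",r.x,r.fun)
P=np.array([.4048,-.0765])
# model fit swing,tilt
def K(a,t):
    q=.1+.07*np.sin(t-.5);return np.r_[P+q*np.array([np.cos(a),np.sin(a)]),.18+.07*np.cos(t-.5)]
r=least_squares(lambda v:np.r_[proj(c1,K(*v))[0]-B[0],proj(c2,K(*v))[0]-B[1]],[.85,.44]);print("swing,tilt",r.x,r.fun.round(2),"want .8456 .4364")
a=c1["color"][135:260,190:330,::-1];b=c2["color"][140:280,215:330,::-1]
cv2.imwrite("pics/L.png",np.hstack([cv2.resize(a,(448,400),interpolation=cv2.INTER_CUBIC),cv2.resize(b,(328,400),interpolation=cv2.INTER_CUBIC)]))
pickle.dump((c1,c2),open("L.pkl","wb"))
E
python3 go.py
```

```text
[285.7561 232.    ] [283 229   7   7  41] [ 0.4667 -0.0106  0.25  ]
[251.  183.5] [248 180   7   8  40] [ 0.4662 -0.0051  0.25  ]
knob [ 0.4665 -0.0105  0.2527] [ 0.0019  0.0709  0.0708 -0.0048]
swing,tilt [0.827  0.3746] [-0.5   0.06  0.16  0.94] want .8456 .4364
t 42.9 pos [ 0.4987 -0.2489  0.3321] open 0.579 F [-0.6 -0.8  0. ] joints [-0.46  0.22  0.05  1.41  0.   -0.38]
```

View pics/L.png

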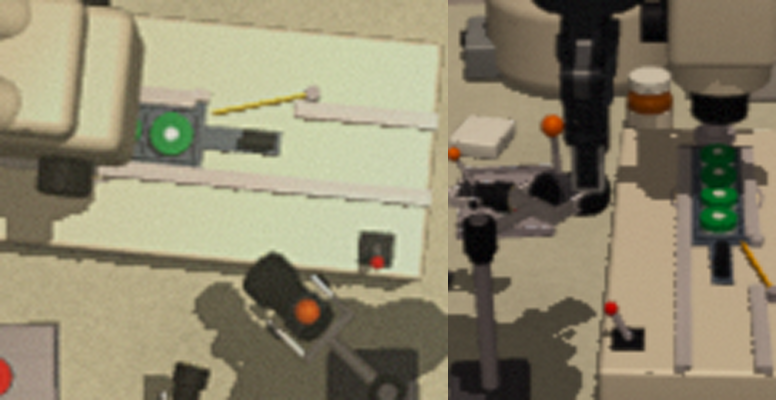

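The view shows the lamp aimed roughly at the head, with the orange ball at (308, 312). The switch, at (377, 262), is now free, and the catch is in. The ball measures about 5 mm short of target, so I'll regrip and nudge it.

```bash
python3 go.py .467 -.011 .33 -2.31; python3 - <<'E'
from fit import *
c1,c2=pickle.load(open("L.pkl","rb"))
C=lambda u,v:(190+u/3.2-.35,135+v/3.2-.35)
post=w(c1,*C(387,392),.198);f=np.array([.6346,.1828])
print("post",post)
for n,u,z in(("front",C(257,269),.162),("knob",(285.76,232),.2495)):
    X=w(c1,*u,z);d=(X-post)[:2];print(n,X,np.arctan2(d[1],d[0]),np.hypot(*d))
d=f-post[:2];print("want",np.arctan2(d[1],d[0]))
E
```

```text
t 42.9 pos [ 0.4987 -0.2489  0.3321] open 0.579 F [-0.6 -0.8  0. ] joints [-0.46  0.22  0.05  1.41  0.   -0.38]
[ 0.467 -0.011  0.33  -2.31 ] [0.207, 0.938, 0.01, -0.292]
post [ 0.4036 -0.0764  0.198 ]
front [0.5042 0.0303 0.162 ] 0.8145949563707907 0.14660621794604473
knob [ 0.4667 -0.0106  0.2495] 0.8055840435376511 0.09121416487062498
want 0.8427456168208132
```

jog_arm(
  plan=[-0.15,0.03,0.15,0,-0.03,-0.15,0.06,0.3,0,-0.07,-0.15,0.1,0.46,0,-0.11,-0.15,0.14,0.62,0,-0.15,-0.15,0.17,0.78,0,-0.19,-0.15,0.207,0.93,0,-0.23,-0.15,0.207,0.936,0,-0.27,-0.15,0.207,0.936,0.1,-0.292,-0.15,0.207,0.936,0.1,-0.292,-0.15,0.207,0.936,0.1,-0.292,-0.15,0.207,0.936,0.1,-0.292],
)

```text
t: 43.8
ee_pos: [0.4674, -0.0116, 0.3089]
ee_rot: [-0.403, 0.915, 0.0, -0.0]
contact_force: [0.7, -0.1, 0.5]
opening: 0.571
gripper_force: 0.0
```

```bash
python3 go.py .467 -.011 .24 -2.31
```

```text
t 43.8 pos [ 0.4674 -0.0116  0.3089] open 0.571 F [ 0.7 -0.1  0.5] joints [-0.02  0.04 -0.2   1.33  0.   -0.86]
[ 0.467 -0.011  0.24  -2.31 ] [-0.001, 0.003, 0.276, -0.0]
```

jog_arm(
  plan=[-0.15,0,0.003,0.1,0,-0.15,0,0.003,0.2,0,-0.15,0,0.003,0.276,0,-0.15,0,0.003,0.276,0,0.3,0,0.003,0.276,0,1,0,0.003,0.276,0,1,0,0.003,0.276,0,1,0,0.003,0.276,0,1,0,0.003,0.276,0,1,-0.01,0.012,0.276,-0.005,1,-0.021,0.02,0.276,-0.01,1,-0.021,0.02,0.276,-0.01],
)

```text
t: 44.8
ee_pos: [0.4685, -0.005, 0.241]
ee_rot: [-0.419, 0.908, -0.002, 0.001]
contact_force: [-0.4, -2.6, 8.4]
opening: 0.186
gripper_force: 58.9
```

jog_arm(
  plan=[1,0,0,0,0,1,0,0,0,0,1,0,0,0,0,-0.15,0,0,0,0,-0.15,0,0,0,0,-0.15,0,0,0,0,-0.15,0,0,-0.1,0,-0.15,0,0,-0.25,0,-0.15,0,-0.12,-0.35,0.01,-0.15,0.1,-0.24,-0.35,0.05,-0.15,0.2,-0.36,-0.35,0.09,-0.15,0.3,-0.48,-0.35,0.13],
)

```text
t: 45.8
ee_pos: [0.5106, -0.1407, 0.3275]
ee_rot: [-0.224, 0.975, -0.0, 0.0]
contact_force: [-0.4, 0.4, -0.3]
opening: 0.572
gripper_force: 0.0
```

```bash
cat > lamp.py <<'E'
from fit import *;from bench import capture
c1,c2=capture("top"),capture("side")
P=np.array([.4042,-.0765])
for n,c in(("top",c1),("side",c2)):
  for b,st in blobs(c,"orange",15):
    X=w(c,*b,.2495)
    if .42<X[0]<.6:
        d=X[:2]-P;q=np.hypot(*d);print(n,b.round(2),st[4],X.round(4),"swing",np.arctan2(d[1],d[0]).round(3),"radial",q.round(4),"tilt",(.5+np.arcsin((q-.1)/.07)).round(3))
print("want swing .843 tilt .437 radial .0956")
E
python3 lamp.py; python3 go.py .50 -.22 .33 3.056 .47 -.15 .2 3.056
```

```text
top [284.25 231.31] 16 [ 0.4684 -0.0068  0.2495] swing 0.826 radial 0.0947 tilt 0.425
side [251.97 182.83] 35 [ 0.4686 -0.0005  0.2495] swing 0.868 radial 0.0996 tilt 0.495
want swing .843 tilt .437 radial .0956
t 45.9 pos [ 0.5105 -0.144   0.3262] open 0.575 F [ 0.1  0.8 -0. ] joints [-0.27  0.16 -0.03  1.38 -0.   -0.72]
[ 0.5   -0.22   0.33   3.056] [0.17, -0.256, -0.015, 0.17]
[ 0.47  -0.15   0.2    3.056] [0.156, 0.049, 0.505, 0.17]
```

jog_arm(
  plan=[-0.15,0.08,-0.13,0,0.03,-0.15,0.17,-0.26,0,0.06,-0.15,0.17,-0.28,0,0.1,-0.15,0.17,-0.28,0,0.14,-0.15,0.17,-0.28,0,0.18,-0.15,0.17,-0.28,0,0.22,-0.15,0.17,-0.28,0,0.26,-0.15,0.17,-0.28,0,0.3,-0.15,0.17,-0.28,0,0.34,-0.15,0.17,-0.28,0,0.38,-0.15,0.17,-0.28,0,0.42,-0.15,0.17,-0.28,0,0.42],
)

```text
t: 46.9
ee_pos: [0.5026, -0.2202, 0.3267]
ee_rot: [0.419, 0.908, 0.0, -0.0]
contact_force: [0.3, 0.8, -0.5]
opening: 0.574
gripper_force: 0.0
```

```bash
python3 lamp.py; python3 - <<'E'
from h import *;from bench import capture
for n in("top","side","wrist"):
  c=capture(n)
  for b,st in blobs(c,"red",5):
    X=w(c,*b,.0996)
    if .48<X[0]<.56 and -.12<X[1]<0: print(n,b,st,X.round(4))
E
python3 go.py .513 -.076 .2 2.27
```

```text
top [283.67 230.83] 36 [ 0.4696 -0.0054  0.2495] swing 0.827 radial 0.0966 tilt 0.452
want swing .843 tilt .437 radial .0956
top [307.11111111 216.33333333] [306 215   3   4   9] [ 0.5152 -0.0736  0.0996]
side [271.71428571 247.5       ] [270 246   4   4  14] [ 0.5135 -0.0698  0.0996]
wrist [368.93670886  88.25316456] [364  83  11  11  79] [ 0.5163 -0.0719  0.0996]
t 47.1 pos [ 0.5027 -0.2208  0.327 ] open 0.578 F [-0.6  0.3  0.3] joints [-0.41  0.2   0.02  1.39  0.    0.45]
[ 0.513 -0.076  0.2    2.27 ] [0.412, 0.409, 0.508, 0.004]
```

jog_arm(
  plan=[-0.15,0.11,0.11,0,0,-0.15,0.22,0.22,0,0,-0.15,0.33,0.33,0,0,-0.15,0.422,0.417,0.05,0,-0.15,0.422,0.417,0.2,0,-0.15,0.422,0.417,0.35,0,-0.15,0.422,0.417,0.5,0,-0.15,0.422,0.417,0.65,0,-0.15,0.422,0.417,0.75,0,-0.15,0.422,0.417,0.75,0,-0.15,0.422,0.417,0.75,0],
)

```text
t: 48.07
ee_pos: [0.5122, -0.0729, 0.1389]
ee_rot: [0.418, 0.909, -0.0, -0.001]
contact_force: [0.6, -0.9, 0.9]
opening: 0.574
gripper_force: 0.0
```

```bash
python3 go.py .5145 -.073 .092 2.27; python3 - <<'E'
from h import *;from bench import capture
for n in("side","wrist"):
  c=capture(n)
  for b,st in blobs(c,"red",5):
    X=w(c,*b,.0996)
    if .48<X[0]<.56 and -.12<X[1]<0.02: print(n,b,st,X.round(4))
E
```

```text
t 48.1 pos [ 0.5122 -0.0729  0.1389] open 0.574 F [ 0.6 -0.9  0.9] joints [-0.14  0.22 -0.39  0.97  0.    0.72]
[ 0.5145 -0.073   0.092   2.27  ] [-0.007, 0.007, 0.188, 0.003]
side [271.88235294 247.41176471] [270 246   5   4  17] [ 0.5139 -0.0694  0.0996]
wrist [279.52066116 237.60330579] [271 229  18  18 242] [ 0.5158 -0.0723  0.0996]
```

jog_arm(
  plan=[-0.15,-0.007,0.007,0.1,0,-0.15,-0.007,0.007,0.185,0,-0.15,-0.007,0.007,0.185,0,0.6,-0.007,0.007,0.185,0,0.6,-0.007,0.007,0.185,0,0.6,-0.007,0.007,0.185,0,0.6,-0.03,0.03,0.18,0,0.6,-0.055,0.055,0.178,0,0.6,-0.08,0.08,0.18,0,0.6,-0.107,0.107,0.185,0,0.6,-0.107,0.107,0.185,0,0.6,-0.107,0.107,0.185,0],
)

```text
t: 49.17
ee_pos: [0.5508, -0.0779, 0.0927]
ee_rot: [0.418, 0.908, -0.002, -0.0]
contact_force: [-4.9, -6.4, 2.2]
opening: 0.2
gripper_force: 4.0
```

jog_arm(
  plan=[-0.15,0,0,0,0,-0.15,0,0,0,0,-0.15,0,0,-0.1,0,-0.15,0,0,-0.25,0,-0.15,0,0,-0.4,0,-0.15,0,0,-0.55,0,-0.15,0,0,-0.7,0,-0.15,-0.1,-0.1,-0.8,0,-0.15,-0.2,-0.2,-0.8,0,-0.15,-0.3,-0.3,-0.8,0,-0.15,-0.42,-0.42,-0.8,0,-0.15,-0.5,-0.5,-0.8,0],
)

```text
t: 50.17
ee_pos: [0.538, -0.2549, 0.2937]
ee_rot: [0.418, 0.908, 0.0, 0.001]
contact_force: [0.5, 1.0, -0.0]
opening: 0.575
gripper_force: 0.0
```

```bash
python3 go.py; python3 lamp.py; python3 - <<'E'
from h import *;from bench import capture
for n in("top","side","wrist"):
  c=capture(n);print(n,c["color"].mean().round(1))
  for b,st in blobs(c,"red",4):
    X=w(c,*b,.0996)
    if .48<X[0]<.58 and -.12<X[1]<0.02: print(n,b,st,X.round(4))
E
```

```text
t 50.2 pos [ 0.538  -0.2549  0.2937] open 0.575 F [ 0.5  1.  -0. ] joints [-0.44  0.29  0.06  1.34  0.    0.42]
top [284.14 231.  ] 43 [ 0.4692 -0.0066  0.2495] swing 0.822 radial 0.0955 tilt 0.435
side [251.28 182.53] 32 [0.4668 0.0013 0.2495] swing 0.893 radial 0.0999 tilt 0.499
want swing .843 tilt .437 radial .0956
top 128.4
top [308.28571429 207.        ] [307 206   3   3   7] [ 0.5416 -0.0768  0.0996]
side 103.9
side [283.38461538 247.61538462] [282 246   4   4  13] [ 0.543  -0.072   0.0996]
wrist 95.2
wrist [394.03030303  57.91919192] [389  52  11  12  99] [ 0.5446 -0.0748  0.0996]
```

```bash
python3 - <<'E'
from fit import *;from bench import capture
_,c0=pickle.load(open("L.pkl","rb"));t0=_
p=np.array([.6287,.113,-.0855])
for n,o in(("side",c0),("top",t0)):
    c=capture(n);d=c["color"].astype(int).sum(2)-o["color"].astype(int).sum(2)
    m=cv2.medianBlur((d>45).astype(np.uint8),3);k,_,st,ce=cv2.connectedComponentsWithStats(m)
    for i in range(1,k):
        if st[i][4]>15: print(n,ce[i].round(1),st[i],"mean d",d[_==i].mean().round(0),w(c,*ce[i],.065).round(3))
    print(n,"field px",proj(c,l2w(p,(0,.07,.065))))
# refine post from top dark cap / knob with both cams jointly, letting camera-z bias in side
E
```

```text
side [58.6 46.2] [ 52   0  12 129 802] mean d 181.0 [-1.185  3.101  0.065]
side [249.3  82.9] [ 224    0   61  183 4026] mean d 274.0 [0.44  1.736 0.065]
side [281.8  30.7] [262   6  33  43 626] mean d 68.0 [0.742 3.759 0.065]
side [275.8  72.4] [269  71  14   4  33] mean d 72.0 [0.609 1.993 0.065]
side [277.5  99.8] [270  89  14  23 212] mean d 63.0 [0.593 1.367 0.065]
side [ 55.1 139.7] [ 52 137   7   6  27] mean d 50.0 [-0.375  0.843  0.065]
side [119.9 168.9] [ 99 149  32  38 127] mean d 126.0 [-0.022  0.522  0.065]
side [249. 186.] [247 183   5   7  17] mean d 136.0 [0.451 0.352 0.065]
side [122.7 209.8] [103 203  40  17 169] mean d 195.0 [0.064 0.212 0.065]
side [138.6 255.9] [130 253  19   7  41] mean d 156.0 [ 0.167 -0.037  0.065]
side [236.  284.5] [216 261  37  42 407] mean d 138.0 [ 0.425 -0.17   0.065]
side [209.4 272.3] [202 270  14   6  42] mean d 189.0 [ 0.357 -0.118  0.065]
side [244.7 308.4] [242 306   7   5  26] mean d 184.0 [ 0.447 -0.254  0.065]
side field px [[308.6328 209.0749]]
top [416.9 275.8] [ 327  149  178  271 9018] mean d 78.0 [ 0.349 -0.392  0.065]
top 
[... 235 characters left out ...]
5 230.4] [281 228   5   6  22] mean d 77.0 [ 0.476 -0.005  0.065]
top [323.5 245. ] [313 237  22  21 237] mean d 179.0 [ 0.435 -0.123  0.065]
top [342. 242.] [339 237   7  10  40] mean d 188.0 [ 0.444 -0.177  0.065]
top [296.6 270.2] [288 260  21  24 116] mean d 142.0 [ 0.362 -0.046  0.065]
top [265.8 337.5] [255 316  23  41 124] mean d 153.0 [0.171 0.04  0.065]
top [371.1 322.4] [369 319   5   8  19] mean d 53.0 [ 0.216 -0.259  0.065]
top [168.9 382.1] [154 359  38  47 411] mean d 193.0 [0.045 0.312 0.065]
top [234.4 372.9] [227 369  16   9  42] mean d 104.0 [0.072 0.128 0.065]
top [243.3 409.6] [ 214  393   73   27 1111] mean d 65.0 [-0.028  0.101  0.065]
top field px [[218.6016 175.3471]]
```

```bash
python3 - <<'E'
from fit import *;from bench import capture
c=capture("top");g=c["color"].max(2)
sub=g[195:275,255:335]
for th in(30,40,50):
    m=(sub<th).astype(np.uint8);k,_,st,ce=cv2.connectedComponentsWithStats(m)
    for i in range(1,k):
        if st[i][4]>25: print(th,ce[i]+[255,195],st[i][2:])
for v in range(205,262,2): print(v,' '.join(f"{x:3d}" for x in g[v,262:322:2]))
E
```

```text
50 [306.3   213.475] [10 10 40]
50 [275.0321 225.1795] [ 20  22 156]
50 [288.0161 236.0484] [10 13 62]
50 [309.9655 257.3103] [12 11 58]
205 213 213 216 213 213 216 214 213 217 215 215 212 213 214 217 218 216 216 215 217 218 220 201 166 191 221 217 220 197 118
207 217 213 216 215 214 213 213 214 214 212 216 212 216 219 213 218 215 215 215 218 164  86 109 178 166 195 219 194 117 119
209 214 216 213 214 212 216 210 216 211 214 215 215 214 216 214 215 216 215 215 218 112  43  59  80  66  79 220 215 180 123
211 212 213 213 214 215 215 218 212 213 216 216 212 216 221 216 217 215 215 216 221  70  51  66  76  48  66 223 219 220 217
213 213 215 212 214 219 218 221 218 218 211 218 214 212 152 118 124 177 218 219 147  45  47  61  61  51  64 121 129 154 152
215 212 214 219 219 203 123  61  85 175 223 220 219 193 117 123 119 121 128 201 117  49  48  45  52  49  69 125 124 119 125
217 102 108 122 119  60  41  44  51  56 173 216 196 121 121 121 119 121 120 122 124  83  66  60  48  50  83 126 123 123 114
219  98 103 105  49  51  49  51  53  50  52  90  86  87  93  98 101 108 108 111 118 118 120 127
[... 1932 characters left out ...]
 100  94 100 101 100  61  50  54  51  59  90 103  88  63  75  83  95  88  89 127
253 100  97 102 100  91  95 104 106  97 100 100  99 105  98 104  65  47  53  54  56  59  92  92  38  41  41  59  89  86 124
255 105  96 101 102 100 102 104 100 103 105 101  99 102 107  98  63  52  50  55  53  57  61  45  46  87  77  40  77  90 107
257  98 100  99 107 104 101 106  99 101 100  98  98 103 101 102  57  49  51  53  54  54  51  39  77  94  92  50  63  90 102
259  99  93  96 104  97  98 100 104  99  99 100 103 102 102 105  66  49  49  57  49  55  53  44  62  93  87  45  59  89 104
261  97 101 102 103  96 103 103 107 103 106 100 102 102 101 104  62  50  56  49  50  82  85  57  39  45  43  49  89  86 105
```

```bash
python3 - <<'E'
from fit import *
c=t;P=w(c,310.55,257.1,.198)[:2];print("post",P)
for n,u,z in(("front",(275.03,225.18),.182),("rear",(288.0,236.05),.198),("knob",(284.14,231.0),.2495),("knob0",(283.67,230.83),.2495)):
    X=w(c,*u,z);d=X[:2]-P;print(n,X.round(4),"ang",np.arctan2(d[1],d[0]).round(3),"r",np.hypot(*d).round(4))
for f in([.6346,.1828],[.6304,.1821],[.636,.185]):
    d=np.array(f)-P;print("want",np.arctan2(d[1],d[0]).round(3),np.arctan2(.115,np.hypot(*d)-.1).round(3))
E
python3 go.py .468 -.0085 .31 -2.30
```

```text
post [ 0.4037 -0.0763]
front [0.4861 0.0164 0.182 ] ang 0.844 r 0.1241
rear [ 0.4576 -0.0176  0.198 ] ang 0.829 r 0.0797
knob [ 0.4692 -0.0066  0.2495] ang 0.817 r 0.0957
knob0 [ 0.4696 -0.0054  0.2495] ang 0.822 r 0.0968
want 0.843 0.436
want 0.851 0.441
want 0.844 0.432
t 50.6 pos [ 0.5378 -0.2509  0.2934] open 0.575 F [-0.2  0.3  0.4] joints [-0.44  0.29  0.06  1.34  0.    0.42]
[ 0.468  -0.0085  0.31   -2.3   ] [0.918, 0.42, -0.066, -0.542]
```

```bash
python3 -c "
from bench import close_job;print(close_job())"
```

```text
the job is handed in; nothing more can be done
None
```

The job is handed in with every step done: the used dish is in the tray, four fresh dishes are in the wells, the carrier is in with its catch sprung, the lights are on, and the lamp is aimed at the glass to within about 1° by my camera estimate. The gripper pushed against the lamp barrel at about 20 N while placing one dish, which shifted the lamp before I aimed it.

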